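Dry-fit a knife handle on its tang

TASK

Dry-fit the handle of the knife whose blade is clamped in the vice with its tang standing up. Turn each slotted part square to the flat tang and slide it fully home: first the brass guard down onto the vice jaws, then the dark wooden spacer, then the wooden grip, and last set the brass butt cap over the round stub on top of the grip; leave everything released, upright and seated flush. Do not disturb the jar or the file on the bench.

Things in the scene. Friction and masses are not known exactly. Their poses are not given: they have to be found in the camera images.
- blade: Knife blade clamped point down in the vice, cannot move; its flat tang stands up 51 mm above the jaws. Origin: centre of the tang's root, level with the flat jaw tops, 120 mm above the bench; z up. x along the tang's wide side (along the jaws), y across its thickness. Tang 16 mm wide (x) at the root, tapering evenly to 9 mm at its rounded tip, 5 mm thick (y).
- vice: Small blue bench vice bolted down, on the left or the right. Origin: on the bench below the tang. Steel jaw plates 80 mm wide along its y, level tops 120 mm up, 17 mm across both in x; the castings behind them are 2.5 mm lower and reach over 30 mm either side in x. Screw with cross bar reaches 91 mm along +x at 44 mm height; back end 52 mm along -x, 80 mm high.
- guard: Brass guard: flat bar 68 mm long (x) with round ends, 24 mm wide (y), 10 mm thick (z), lying flat; 20 x 8.5 mm slot through its middle, long side along x. Same either way round. Origin: centre of the underside. 110 g.
- spacer: Dark wooden spacer: flat plate 40 mm (x) by 28 mm (y), 8 mm thick, rounded corners, lying flat; 20 x 8.5 mm slot through its middle, long side along x. Same either way round. Origin: centre of the underside. 20 g.
- grip: Mid-brown wooden handle grip standing on end: 40 mm (x) by 28 mm (y), rounded corners, 80 mm high to its flat top, where a round stub 17 mm in diameter rises 8 mm more. A 20 x 8.5 mm slot (long side along x), 36 mm deep, in its lower end takes the tang. Same either way round. Origin: centre of the underside. About 85 g.
- cap: Round brass butt cap standing mouth down: 28 mm in diameter, 18 mm high, flat closed top; the hollow below, 22 mm in diameter and 10.5 mm deep, goes over the grip's stub so that the rim rests on the grip's flat top. Origin: centre of the underside (plane of the mouth). About 55 g.
- anvil: Small steel bench anvil, fixed, 86 mm high, about 160 mm long along its y axis and 75 mm wide; it may stand on the left or on the right. Origin: on the bench under its middle. Not needed.
- jar: Closed amber glass jar, 58 mm in diameter, 64 mm high, loose, standing among the parts. Origin: centre of the underside. Leave it where it is.
- file: Flat file with a wooden handle, 250 mm long along x (handle end at x = -140 mm), about 22 mm high, lying loose between vice and anvil. Origin: on the bench under it. Leave it where it is.
Mind the look-alikes: they are no part of the job. There is more than one size of the vice; the one meant has the size given above. There is more than one size of the guard; the job needs the smaller.

How it is judged (in metres and radians):
On the way, in this order (a step that is already met when the one before it is completed fails the run):
1. the guard is down on the vice jaws, square to the tang (horizontal distance between guard and blade below 0.006 m and z of guard in the frame of blade between -0.004 and 0.004 m and angle between guard's own z axis and vertical below 0.08 rad and angle between the x axis of guard and the x axis of blade, either way round below 0.2 rad), for 0.2 s.
2. the spacer is down flat on the guard (horizontal distance between spacer and blade below 0.006 m and z of spacer in the frame of blade between 0.006 and 0.014 m and angle between spacer's own z axis and vertical below 0.08 rad and angle between the x axis of spacer and the x axis of blade, either way round below 0.2 rad), for 0.2 s.
3. the grip is down on the spacer over the tang (horizontal distance between grip and blade below 0.006 m and z of grip in the frame of blade between 0.014 and 0.022 m and angle between grip's own z axis and vertical below 0.08 rad and angle between the x axis of grip and the x axis of blade, either way round below 0.2 rad), for 0.2 s.
4. the butt cap is down over the stub on the grip (horizontal distance between cap and blade below 0.006 m and z of cap in the frame of blade between 0.094 and 0.102 m and angle between cap's own z axis and vertical below 0.08 rad), for 0.2 s.
At the end, for the whole second after the job is handed in: Guard on the jaws, spacer on the guard, grip on the spacer and cap on the grip: each within 6 mm of the tang's axis, within 4 mm of its seated height, upright within 0.08 rad, and (all but the round cap) square to the tang within 0.2 rad, either way round; all released and at rest (all of step 1 and all of step 2 and all of step 3 and all of step 4 and linear speed of each of guard, spacer, grip, cap below 0.02 m/s and contact force between each of guard, spacer, grip, cap and the fingers below 0.1 N); the robot touches nothing.
It fails at once if the jar is shifted more than 20 mm or tipped (distance of jar from where it was at the start of the episode above 0.02 m or angle between jar's own z axis and vertical above 0.3 rad).
It fails at once if the file is shifted more than 20 mm (distance of file from where it was at the start of the episode above 0.02 m).
It also fails if it takes over 134 s, if anything falls off the work surface, if the arm or the gripper's body presses on something with over 40 N, if the wrist force passes 120 N, or if a joint passes its speed limit or range.

ROBOT

A 6-joint arm with a two-finger parallel gripper is mounted at the origin on the work surface. World frame = base frame: x ahead of the robot, y to its left, z up, the work surface at z = 0. Lengths are in mm, angles in rad, forces in N, time in s.
With the tool pointing down it reaches from about 350 to 975 mm from the base axis. Payload 17.4 kg.
Tool frame: the origin (TCP) lies midway between the tips of the shut fingers; the grasp point (between the pads) lies 19 mm behind it; z points along the fingers, y is the direction in which the jaws open and shut (so a half turn about z gives the same grasp; the last joint's range is limited). The gripper opens to 85 mm and grips with 20 to 120 N. Pads are 22 mm wide; open, the fingers measure 114 mm over their backs; the gripper's body (76 mm by 85 mm) begins 54 mm behind the grasp point. The pads swing forward as they close: fully open they stand 13 mm farther back than shut.
Start: joints at [1.186, 0.116, 1.442, -0, 1.584, -0.038], TCP at [229.434, 634.817, 231.303] pointing down, gripper open.
Joint ranges: [-2.83, 2.83], [-0.83, 2.19], [0.07, 2.5], [-1.14, 4.28], [0.01, 3], [-2.97, 2.97]. Speed limits (rad/s): [1.89, 1.89, 2.22, 3.14, 3.14, 3.14].

INTERFACE

Orientations are given as a unit quaternion [w, x, y, z].
In Python, from bench import sensors, cams, order gives the robot as it stands.
- The arm moves only by the shell command python3 -m crank 'ROWS' [OPENING]. ROWS is JSON, a list of rows, each a list of 2 entries, a list of its own where there are three numbers: the shift along the tool's x, y, z in m, then the turn about the tool's z in rad. In form: [[[dx, dy, dz], yaw], ...]. A call has exactly 8 rows; each row shifts and turns the commanded pose from where the row before left it, along the tool's axes as they then stand; what a row does not reach is not made up. A row lasts 1/8 s, in which the tool goes at most 62.5 mm and 10.7 degrees, less where a joint would pass 70% of its speed; a pose out of reach is approached as far as the arm can. A call with a gripper value outside its range is refused whole. OPENING is the opening, from 0 (shut) to 1 (fully open), set as the call begins (- or left out, the last holds). The fingers move at their own pace and stop on an object; the grip force is fixed at half the most. Time passes only in rows, so rows that do not move let the fingers close, or fill a call up. It gives the time, the measured TCP pose, the force and the opening at its end, in the units of the state.
- sensors.read_state(): the state, without advancing time (a new reading comes with each control period).
- cams.read_camera(name): name is "scene" or "top" or "wrist"; returns (picture, depth): 480x640x3 uint8, blue, green, red; 480x640 float32, mm along the optical axis (not along the pixel's ray), 0 where there is no reading.
- cams.camera_info(name): a dict with "fx", "fy", "cx", "cy" (pixels), "R" (3x3) and "t" (3): a world point X has camera coordinates R X + t. Camera axes: x right, y down, z forward; pixel columns grow to the right and rows downward; lengths in mm; the calibration is good to about 2 mm. The wrist camera is an equidistant fisheye: a pixel r from the principal point sees the ray r / f radians off the axis. A picture is of the moment at which its call begins: read the wrist's pose just before it. camera_info takes no time and is no camera call; for the wrist camera it gives the pose at the moment of the call.
- order.sign_off(): hands the job in, once; it reports no verdict.
Trained networks look in the newest picture that a camera, given by its name, has taken for a name from the list of things; names that differ only in an ending like _2 or _b are one class to them, and where a whole thing is asked for, a point or a joint stands for the part that bears it (a point fixed in the world has none). Each returns a list of dicts, best first, with "confidence" (0 to 1); they miss things now and then, are a little off and sometimes report something else, mostly with a low value. They report only what shows in the picture. A call takes as long as a camera call. They do not tell look-alikes from the thing itself.
- cams.cut_out(label, camera): "mask" (480x640 bool, what is visible of it) and "extent" ([left, top, right, bottom] in pixels, round what is visible of it).
- cams.spot_point(label, camera): "point" ([row, column] in pixels: a listed point, or the origin of a listed thing).
The state is a dict: "time": time; "q": joint angles; "dq": joint speeds; "effort": joint torques, N m; "ee_pos": TCP position; "tool_rot": TCP orientation; "force": force on the tool from outside, world axes, zero at the start; "moment": the same for the moment, N m; "opening": finger opening in mm.
Only numpy, scipy, OpenCV 4.12 (cv2) and the standard library are available. Lean on these libraries where they do the work, as an engineer would, in place of code of your own. Each camera call takes 0.05 s, during which the arm holds its last target.

## Working session

There is one attempt and no reset: what is moved stays moved. The work goes in short steps, Python scripts to look and compute and a shell command to move; the robot and the scene stay as the last step left them, time stands still between calls to the robot, and variables do not carry over. Pictures are saved under pics/ and viewed, and the job is handed in when it is done.

```bash
ls -la; mkdir -p pics
python3 - <<'E'
from bench import sensors,cams,order
import cv2,numpy as np
s=sensors.read_state()
for k in s: print(k,np.round(s[k],3) )
for c in ["scene","top","wrist"]:
    im,d=cams.read_camera(c); i=cams.camera_info(c)
    cv2.imwrite(f"pics/{c}0.png",im); np.save(f"{c}_d.npy",d)
    print(c,{k:np.round(v,3).tolist() for k,v in i.items()})
E
```

```text
total 12
drwxr-xr-x  3 agent agent 4096 Dec  6 08:34 .
drwxr-xr-x 23 root  root  4096 Dec  6 08:34 ..
drwxr-xr-x  2 agent agent 4096 Dec  6 08:34 pics
time 0.0
q [ 1.186  0.116  1.442  0.     1.584 -0.038]
dq [ 0.001 -0.001 -0.     0.002  0.001  0.002]
effort [ 1.0000e-03 -7.3197e+01 -6.3251e+01  0.0000e+00  6.0000e-03 -0.0000e+00]
ee_pos [229.369 634.632 230.61 ]
tool_rot [-0.     0.173  0.985 -0.001]
force [0.189 0.496 0.796]
moment [-0.037 -0.021 -0.011]
opening 85.658
scene {'fx': 436.174, 'fy': 436.174, 'cx': 318.876, 'cy': 234.602, 'R': [[0.824, 0.567, 0.0], [0.439, -0.638, -0.633], [-0.359, 0.522, -0.774]], 't': [-438.96, -139.981, 1117.22]}
top {'fx': 591.793, 'fy': 591.793, 'cx': 315.053, 'cy': 243.794, 'R': [[-0.003, -1.0, 0.004], [-0.98, 0.002, -0.198], [0.198, -0.005, -0.98]], 't': [21.191, 524.562, 1463.189]}
wrist {'fx': 371.648, 'fy': 371.648, 'cx': 320.645, 'cy': 240.423, 'R': [[0.341, 0.94, -0.001], [0.892, -0.323, 0.318], [0.298, -0.109, -0.948]], 't': [-675.736, -41.171, 380.862]}
```

View pics/scene0.png

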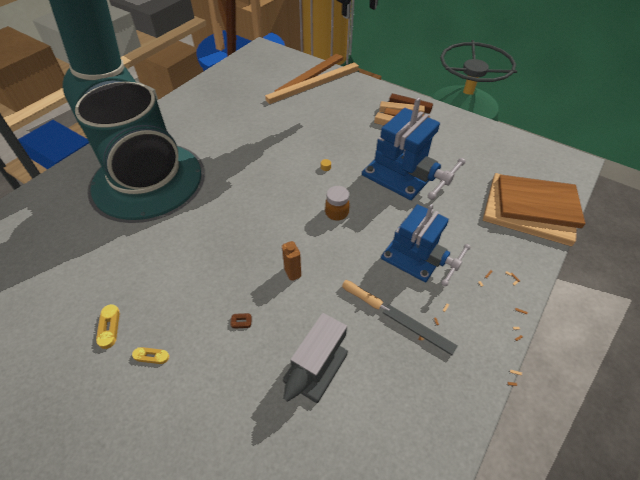

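View pics/top0.png

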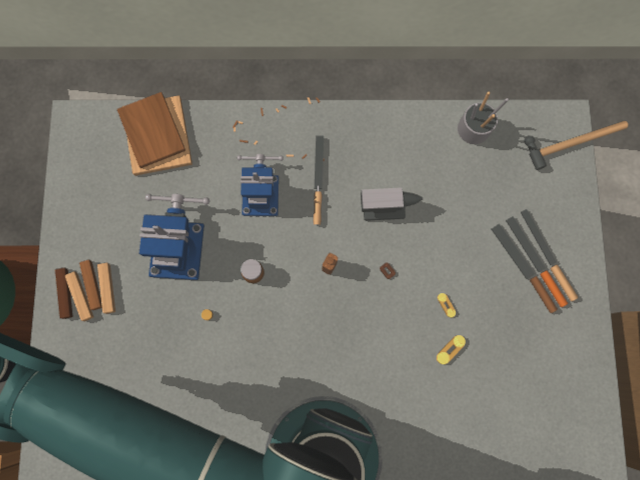

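View pics/wrist0.png

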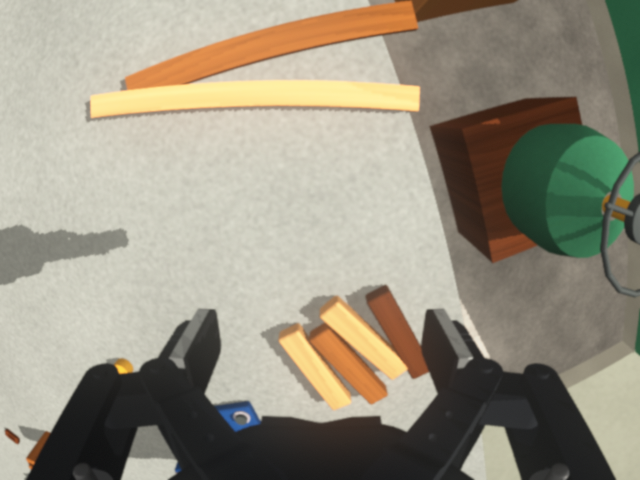

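The top view shows these candidates:
- **Vices:** large at (172,240), small at (260,190).
- **Guards:** (447,305) short, (452,349) long.
- **Spacer:** (388,270).
- **Grip:** (330,263).
- **Cap:** (207,315).
- **Jar:** (251,270).
- **File:** (319,180).

Next I measure them with the depth.

```bash
cat > h.py <<'E'
from bench import sensors,cams,order
import cv2,numpy as np
def cloud(name,d,info=None):
    i=info or cams.camera_info(name)
    v,u=np.mgrid[0:480,0:640]
    if name=="wrist":
        dx=(u-i["cx"])/i["fx"];dy=(v-i["cy"])/i["fy"];r=np.hypot(dx,dy)+1e-9
        t=np.tan(np.minimum(r,1.5)); X=dx/r*t;Y=dy/r*t
    else: X=(u-i["cx"])/i["fx"];Y=(v-i["cy"])/i["fy"]
    P=np.stack([X*d,Y*d,d],-1)
    W=(P-np.array(i["t"]))@np.array(i["R"])
    W[d<=0]=np.nan
    return W
def rect(pts):
    c,(w,h),a=cv2.minAreaRect(pts[:,:2].astype(np.float32))
    if w<h: w,h=h,w;a+=90
    return np.round(c,1),np.round([w,h],1),round((a+90)%180-90,1)
E
python3 - <<'E'
from h import *
for c in ["top","scene"]:
    im,d=cams.read_camera(c);W=cloud(c,d)
    print(c)
    for l in ["guard","spacer","grip","cap","jar","file","vice","blade","anvil"]:
        for r in cams.cut_out(l,c):
            if r["confidence"]<.3: continue
            m=r["mask"]; p=W[m];p=p[~np.isnan(p[:,0])]
            if len(p)<5: continue
            zt=np.percentile(p[:,2],97); q=p[p[:,2]>zt-6]
            print(l,round(r["confidence"],2),np.round(r["extent"]),"zmax",round(zt,1),len(q),"toprect",*rect(q),"med",np.round(np.median(q,0),1))
E
```

```text
top
guard 0.91 [437. 338. 467. 363.] zmax 17.8 205 toprect [ 259.9 -324.9] [85.7 32.2] -45.8 med [ 261.7 -327.6   14.2]
guard 0.67 [441. 292. 456. 318.] zmax 15.0 112 toprect [ 373.4 -319.5] [63.8 24.9] 27.1 med [ 371.4 -318.6   11. ]
grip 0.74 [323. 254. 340. 273.] zmax 90.2 35 toprect [470.7 -16.1] [24.7 15.1] -19.1 med [474.4 -16.9  87.5]
jar 0.81 [243. 260. 265. 284.] zmax 68.8 174 toprect [458.  180.8] [47.4 46.5] 80.5 med [457.6 181.1  65.3]
jar 0.37 [321. 252. 339. 273.] zmax 89.9 36 toprect [471.1 -16.3] [25.7 15.1] -19.1 med [475.  -16.9  87.4]
file 0.59 [311. 136. 324. 225.] zmax 23.7 141 toprect [707.7   9.5] [244.   18.6] -2.3 med [643.2  11.9  20.1]
vice 0.96 [239. 154. 283. 216.] zmax 123.1 415 toprect [672.7 166.3] [77.9 71.6] -89.9 med [673.7 164.8 120.1]
vice 0.7 [141. 195. 209. 282.] zmax 164.8 790 toprect [525.2 382.4] [107.6  97. ] 86.3 med [525.9 379.4 161. ]
blade 0.55 [252. 174. 262. 182.] zmax 169.0 12 toprect [676.7 166.1] [9.6 5.1] 79.3 med [676.3 165.5 167.7]
blade 0.5 [155. 224. 169. 238.] zmax 230.1 17 toprect [529.6 382.4] [11.1  6.5] 72.0 med [529.4 384
[... 885 characters left out ...]
9] -1.7 med [644.    9.5  19. ]
file 0.69 [319. 158. 331. 171.] zmax 20.7 69 toprect [348.6 296.9] [28.7 26. ] -88.5 med [349.3 295.   18.5]
vice 0.67 [381. 204. 467. 285.] zmax 121.9 1003 toprect [674.2 165.2] [83.3 72.2] 87.6 med [677.3 160.1 118.4]
vice 0.57 [360. 101. 466. 199.] zmax 164.3 949 toprect [526.8 382.6] [110.7  97.1] 85.3 med [531.9 375.7 160.2]
blade 0.57 [408.  96. 421. 128.] zmax 227.6 17 toprect [531.9 379.7] [12.4  4.5] 61.9 med [531.1 377.  226. ]
blade 0.56 [425. 203. 435. 227.] zmax 169.6 10 toprect [677.  163.1] [5.  4.7] 65.2 med [676.5 162.  167.4]
anvil 0.55 [287. 314. 348. 401.] zmax 88.3 1776 toprect [ 638.7 -160.8] [119.3  51.5] -86.7 med [ 639.2 -157.9   86.5]
```

Small vice top at 120 mm is the one meant (the large one is at about 161 mm). The short guard (about 68 mm) is at (373,-320). A close crop to check both choices, plus the wrist camera's mounting geometry.

```bash
cat >> h.py <<'E'
from scipy.spatial.transform import Rotation as Ro
def tool():
    s=sensors.read_state(); w,x,y,z=s["tool_rot"]
    return np.array(s["ee_pos"]),Ro.from_quat([x,y,z,w]).as_matrix(),s
def phi(R): return np.degrees(np.arctan2(R[1,1],R[0,1]))
def go(x,y,z,ph=None):
    p,R,s=tool(); f=phi(R)
    print("t",s["time"],"now",np.round(p,1),"phi",round(f,2),"op",round(s["opening"],1),"F",np.round(s["force"],1))
    d=np.array([x,y,z])-p
    print("shift in present tool axes (m)",np.round(R.T@d/1000,4))
    if ph is not None:
        e=(ph-f+180)%360-180
        print("yaw (rad)",round(-np.radians(e),4))
        a=np.radians(ph);Y=np.array([np.cos(a),np.sin(a),0]);Z=np.array([0,0,-1.]);X=np.cross(Y,Z)
        print("shift in axes after the yaw",np.round(np.array([X@d,Y@d,Z@d])/1000,4))
E
python3 - <<'E'
from h import *
p,R,s=tool();i=cams.camera_info("wrist")
Rc=np.array(i["R"]);C=-Rc.T@np.array(i["t"])
print("cam pos in tool",R.T@(C-p),"cam axes in tool (rows)\n",Rc@R,"phi",phi(R))
go(620,100,420,-62.5)
a=cv2.imread("pics/top0.png");b=cv2.imread("pics/scene0.png")
f=lambda im,x0,y0,w,h:cv2.resize(im[y0:y0+h,x0:x0+w],(400,300),interpolation=cv2.INTER_CUBIC)
cv2.imwrite("pics/crop1.png",np.vstack([np.hstack([f(a,200,150,120,90),f(a,400,280,120,90)]),np.hstack([f(b,370,190,120,90),f(b,80,290,120,90)])]))
E
```

```text
cam pos in tool [  81.29500346    1.22601701 -142.76481768] cam axes in tool (rows)
 [[-8.88643805e-04  9.99999587e-01  1.88824578e-04]
 [-9.48235689e-01 -7.82679738e-04 -3.17566474e-01]
 [-3.17566196e-01 -4.61253684e-04  9.48235993e-01]] phi 70.13110029262684
t 1.15 now [229.4 634.8 231.3] phi 70.13 op 85.3 F [-0.3  0.2  0.7]
shift in present tool axes (m) [-0.5491 -0.3702 -0.1887]
yaw (rad) 2.3148
shift in axes after the yaw [ 0.0995  0.6547 -0.1887]
```

View pics/crop1.png

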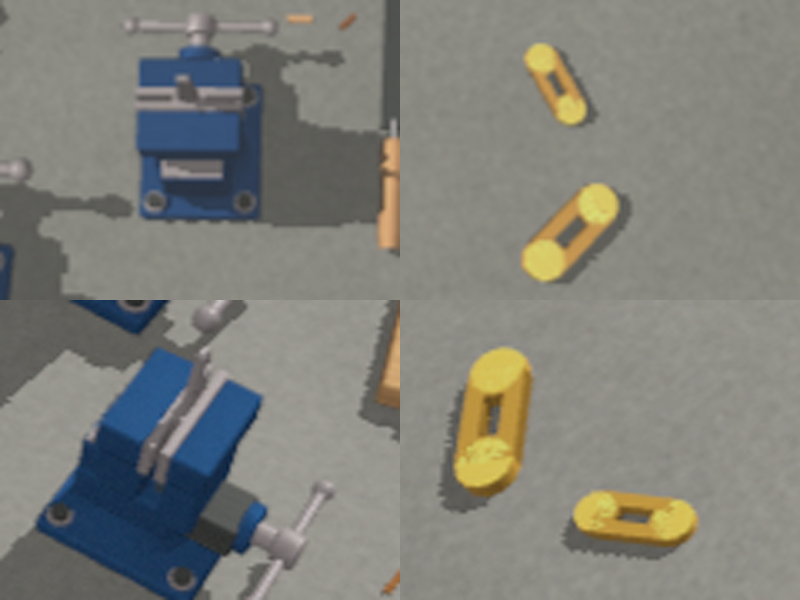

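The crop confirms both choices: the small vice with a single upright tang (crop 180,90), and the shorter guard (crop 555,85). Next I raise the tool, turn it, and look at the vice with the wrist camera.

```bash
python3 -m crank '[[[0,0,-0.022],0.153],[[0,0,-0.022],0.153],[[0,0,-0.022],0.153],[[0,0,-0.022],0.153],[[0,0,-0.022],0.153],[[0,0,-0.022],0.153],[[0,0,-0.022],0.153],[[0,0,-0.022],0.153]]' 1; python3 -c "
from h import *
go(677,205,400,0)"
```

```text
time: 2.15
ee_pos: [229.4, 634.8, 408.1]
tool_rot: [-0.0, 0.709, 0.705, 0.0]
force: [-0.3, -0.3, 0.2]
opening: 85.2
t 2.15 now [229.4 634.8 408.1] phi -0.29 op 85.2 F [-0.3 -0.3  0.2]
shift in present tool axes (m) [-0.4275  0.4497  0.0081]
yaw (rad) -0.005
shift in axes after the yaw [-0.4298  0.4476  0.0081]
```

```bash
python3 -m crank '[[[-0.036,0.037,0],0],[[-0.036,0.037,0],0],[[-0.036,0.037,0],0],[[-0.036,0.037,0],0],[[-0.036,0.037,0],0],[[-0.036,0.037,0],0],[[-0.036,0.037,0],0],[[-0.036,0.037,0],0]]'; python3 -m crank '[[[-0.036,0.037,0],0],[[-0.036,0.037,0],0],[[-0.036,0.037,0],0],[[-0.036,0.037,0],0],[[0,0,0],0],[[0,0,0],0],[[0,0,0],0],[[0,0,0],0]]'
python3 - <<'E'
from h import *
go(677,205,400,0)
i=cams.camera_info("wrist")
im,d=cams.read_camera("wrist");W=cloud("wrist",d,i)
cv2.imwrite("pics/w1.png",im);np.savez("w1.npz",W=W,d=d)
m=(W[...,2]>120)&(abs(W[...,0]-677)<80)&(abs(W[...,1]-164)<80)
q=W[m&(W[...,2]>140)]; print(len(q),q[:,2].max(),q.mean(0),rect(q))
for z0 in (125,135,145,155,165):
    q=W[m&(abs(W[...,2]-z0)<5)];print(z0,len(q),np.median(q,0),rect(q) if len(q)>4 else 0)
for r in cams.spot_point("blade","wrist"): print(r)
E
```

```text
time: 3.15
ee_pos: [526.4, 345.4, 407.5]
tool_rot: [0.0, 0.707, 0.707, 0.0]
force: [0.4, 0.4, -0.2]
opening: 85.4
time: 4.15
ee_pos: [672.8, 203.6, 407.8]
tool_rot: [0.0, 0.707, 0.708, 0.0]
force: [0.2, 0.5, -0.2]
opening: 85.5
t 4.15 now [672.8 203.6 407.8] phi 0.07 op 85.5 F [ 0.2  0.5 -0.2]
shift in present tool axes (m) [0.0014 0.0042 0.0078]
yaw (rad) 0.0011
shift in axes after the yaw [0.0014 0.0042 0.0078]
49136 517.6521587780023 [673.45697039 214.44326618 483.94449116] (array([673.4, 194.1]), array([149.1,  63.8]), 0.4)
125 373 [675.35974765 167.05621567 120.64058732] (array([678.7, 166.4]), array([79.8, 33.5]), 76.7)
135 15 [678.72979531 173.45793914 135.98474392] (array([678.8, 173.6]), array([4.7, 1.1]), -1.5)
145 12 [678.04859763 172.96302616 145.77182441] (array([678.6, 173. ]), array([4.2, 1.9]), 24.2)
155 18 [678.52292326 171.70961692 153.82898586] (array([678.5, 172.1]), array([4.6, 2. ]), 2.6)
165 47 [678.34106364 168.35135907 169.18891202] (array([678.4, 166.9]), array([9.2, 4.4]), -89.9)
{'point': [36.3, 186.9], 'confidence': 0.75}
{'point': [221.3, 324.6], 'confidence': 0.71}
```

View pics/w1.png

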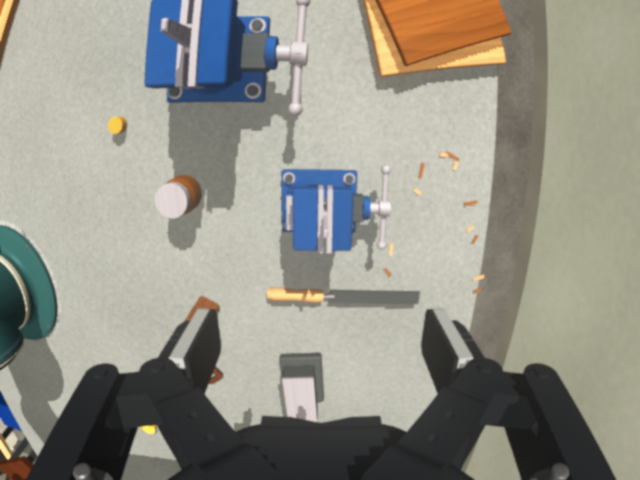

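The tang shows at (324,222) in the small vice, centre about (677.5,166), square to world y. Next, over to the guard.

```bash
python3 -m crank '[[[-0.044,-0.025,0.012],0],[[-0.044,-0.025,0.012],0],[[-0.044,-0.025,0.012],0],[[-0.044,-0.025,0.012],0],[[-0.044,-0.025,0.012],0],[[-0.044,-0.025,0.012],0],[[-0.044,-0.025,0.012],0],[[-0.044,-0.025,0.012],0]]'; python3 -m crank '[[[-0.044,-0.025,0.025],0],[[-0.044,-0.025,0.025],0],[[-0.044,-0.025,0.025],0],[[-0.044,-0.025,0.025],0],[[0,0,0],0.182],[[0,0,0],0.182],[[0,0,0],0.182],[[0,0,0],0.182]]'; python3 -c "
from h import *
go(373,-320,200,-62.5)"
```

```text
time: 5.25
ee_pos: [472.3, -150.1, 311.2]
tool_rot: [0.0, 0.707, 0.707, 0.0]
force: [-0.1, -0.1, -0.2]
opening: 85.2
time: 6.25
ee_pos: [373.5, -325.0, 211.4]
tool_rot: [0.0, 0.914, 0.406, 0.0]
force: [0.1, -0.4, 1.0]
opening: 85.2
t 6.25 now [ 373.5 -325.   211.4] phi -42.04 op 85.2 F [ 0.1 -0.4  1. ]
shift in present tool axes (m) [ 0.0034 -0.0037  0.0114]
yaw (rad) 0.3571
shift in axes after the yaw [ 0.0019 -0.0046  0.0114]
```

```bash
python3 -m crank '[[[0,0,0.01],0.178],[[0,0,0.01],0.179],[[0.002,-0.005,0.01],0],[[0,0,0.01],0],[[0,0,0.01],0],[[0,0,0],0],[[0,0,0],0],[[0,0,0],0]]'
cat >> h.py <<'E'
def look(cam="wrist",pic=None):
    i=cams.camera_info(cam); im,d=cams.read_camera(cam); W=cloud(cam,d,i)
    if pic: cv2.imwrite("pics/"+pic,im)
    return im,d,W,i
def part(W,mask,lo,hi):
    q=W[mask]; q=q[(q[:,2]>lo)&(q[:,2]<hi)]
    return q
E
python3 - <<'E'
from h import *
im,d,W,i=look("wrist","w2.png")
go(373,-320,150,-62.5)
for r in cams.cut_out("guard","wrist"):
    q=part(W,r["mask"],5,20); print(r["confidence"],r["extent"],len(q))
    if len(q)>20:print(rect(q),q.mean(0),np.median(q[:,2]))
E
```

```text
time: 7.25
ee_pos: [373.0, -320.0, 161.7]
tool_rot: [0.0, 0.971, 0.241, 0.0]
force: [0.4, -0.3, -0.4]
opening: 85.6
t 7.3 now [ 373.  -320.   161.7] phi -62.16 op 85.2 F [-0.3  0.1  0.2]
shift in present tool axes (m) [0.     0.     0.0117]
yaw (rad) 0.006
shift in axes after the yaw [0.     0.     0.0117]
0.67 [307.4, 178.1, 337.5, 260.8] 1847
(array([ 374.8, -319.8]), array([67.1, 23.2]), 27.3) [ 375.5321252  -319.10534895   10.0719641 ] 10.103820299313869
0.6 [223.9, 301.1, 320.3, 350.3] 2774
(array([ 261. , -325.6]), array([90.9, 33.9]), -46.2) [ 263.74421172 -325.43648143   12.74258466] 13.341738471516077
```

View pics/w2.png

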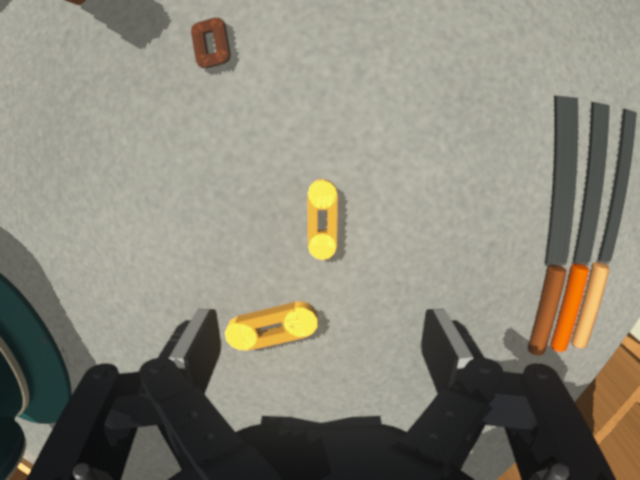

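The short guard is at pixel (322,220), centre (374.8,-319.8), axis 27.3°. I descend and grip it.

```bash
python3 -m crank '[[[0.0017,0.0007,0.03],0.009],[[0,0,0.03],0],[[0,0,0.03],0],[[0,0,0.03],0],[[0,0,0.025],0],[[0,0,0.0125],0],[[0,0,0],0],[[0,0,0],0]]'; python3 -m crank '[[[0,0,0],0],[[0,0,0],0],[[0,0,0],0],[[0,0,0],0],[[0,0,0],0],[[0,0,0],0],[[0,0,0],0],[[0,0,0],0]]' 0;python3 -c "
from h import *
go(374.8,-319.8,4,-62.7)
look('wrist','w3.png')"
```

```text
time: 8.35
ee_pos: [375.1, -320.1, 4.9]
tool_rot: [0.001, 0.972, 0.236, 0.0]
force: [-0.0, 0.1, -0.1]
opening: 85.2
time: 9.35
ee_pos: [374.9, -319.8, 4.3]
tool_rot: [0.0, 0.972, 0.236, 0.0]
force: [-0.6, 1.6, 5.8]
opening: 21.8
t 9.35 now [ 374.9 -319.8    4.3] phi -62.68 op 21.8 F [-0.6  1.6  5.8]
shift in present tool axes (m) [-0.0001 -0.      0.0003]
yaw (rad) 0.0003
shift in axes after the yaw [-0.0001 -0.      0.0003]
```

View pics/w3.png

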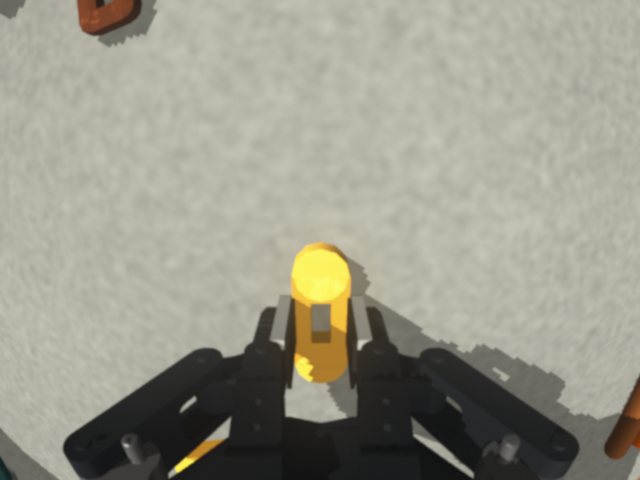

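The guard is held with its slot visible between the fingers at (321,322). I lift it and turn it square.

```bash
python3 -m crank '[[[0,0,-0.015],0],[[0,0,-0.03],-0.156],[[0,0,-0.035],-0.156],[[0,0,-0.035],-0.156],[[0,0,-0.035],-0.156],[[0,0,-0.035],-0.156],[[0,0,-0.03],-0.156],[[0,0,-0.02],-0.158]]'; python3 -c "
from h import *
go(677.5,166,235,0)"
```

```text
time: 10.4
ee_pos: [374.7, -319.6, 241.3]
tool_rot: [0.001, 0.705, 0.709, 0.0]
force: [-0.7, 0.2, -2.8]
opening: 21.8
t 10.4 now [ 374.7 -319.6  241.3] phi 0.3 op 21.8 F [-0.7  0.2 -2.8]
shift in present tool axes (m) [0.484  0.3054 0.0061]
yaw (rad) 0.0052
shift in axes after the yaw [0.4856 0.3028 0.0063]
```

```bash
python3 -m crank '[[[0.0405,0.0252,0],0.005],[[0.0405,0.0252,0],0],[[0.0405,0.0252,0],0],[[0.0405,0.0252,0],0],[[0.0405,0.0252,0],0],[[0.0405,0.0252,0],0],[[0.0405,0.0252,0],0],[[0.0405,0.0252,0],0]]';  python3 -m crank '[[[0.0405,0.0252,0],0],[[0.0405,0.0252,0],0],[[0.0405,0.0252,0],0],[[0.0400,0.0252,0],0],[[0,0,0],0],[[0,0,0],0],[[0,0,0],0],[[0,0,0],0]]';python3 - <<'E'
from h import *
go(677.5,166,190,0)
im,d,W,i=look('wrist','w4.png')
p,R,s=tool()
T=(W-p)@R  # tool coords
np.savez('w4.npz',W=W,T=T)
m=(abs(T[...,2])<15)&(abs(T[...,0])<60)&(abs(T[...,1])<30)
q=T[m]; print(len(q),np.median(q[:,2]))
for lo,hi in((15,60),(-60,-15)):
    k=q[(q[:,0]>lo)&(q[:,0]<hi)]; print(len(k),k.min(0) if len(k) else '',k.max(0) if len(k) else'')
E
```

```text
time: 11.4
ee_pos: [578.2, 5.0, 239.8]
tool_rot: [0.0, 0.709, 0.705, 0.0]
force: [-0.5, -1.7, 0.3]
opening: 21.7
time: 12.4
ee_pos: [679.1, 163.7, 239.4]
tool_rot: [0.0, 0.709, 0.705, 0.0]
force: [-0.1, 0.6, -1.4]
opening: 21.5
t 12.4 now [679.1 163.7 239.4] phi -0.34 op 21.5 F [-0.1  0.6 -1.4]
shift in present tool axes (m) [ 0.0023 -0.0016  0.0494]
yaw (rad) -0.0059
shift in axes after the yaw [ 0.0023 -0.0016  0.0494]
7235 -5.950559538056367
2412 [ 15.00080422 -11.28913996  -8.08551127] [33.43316379 12.28539632  4.84576321]
1422 [-34.7439821  -11.10075844  -7.6701089 ] [-15.02756437  12.53896254  -4.23993832]
```

View pics/w4.png

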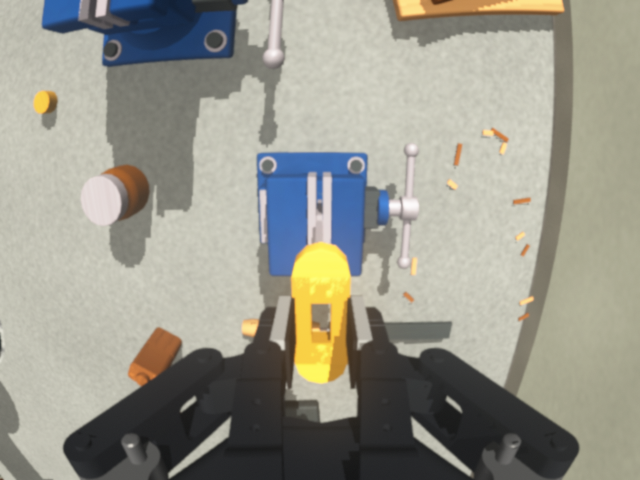

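The guard is centred in the hand to within about 0.6 mm. I shift it aside so the wrist camera sees the tang close up.

```bash
python3 -m crank '[[[-0.012,0,0.006],-0.006],[[-0.012,0,0.006],0],[[-0.012,0,0.006],0],[[-0.006,0,0.006],0],[[0,0,0],0],[[0,0,0],0],[[0,0,0],0],[[0,0,0],0]]'
cat >> h.py <<'E'
def tang(pic):
    im,d,W,i=look('wrist',pic)
    p,R,s=tool()
    m=(abs(W[...,0]-677)<45)&(abs(W[...,1]-166)<45)
    q=W[m&(W[...,2]>168.5)&(W[...,2]<175)]; T=(q-p)@R
    print('tip n',len(q),rect(q),'z',q[:,2].max(),'in tool',rect(T))
    for z0 in range(125,170,10):
        q=W[m&(abs(W[...,2]-z0)<5)];print(z0,len(q),np.round(np.median(q,0),1),rect(q) if len(q)>4 else 0)
    return im,d,W,i
E
python3 - <<'E'
from h import *
go(677.5,166,190,0)
im,d,W,i=tang("w5.png")
cv2.imwrite("pics/w5c.png",cv2.resize(im[150:350,220:420],(800,600),interpolation=cv2.INTER_CUBIC))
np.savez("w5.npz",W=W)
E
```

```text
time: 13.45
ee_pos: [679.3, 122.8, 214.9]
tool_rot: [0.0, 0.707, 0.708, 0.0]
force: [0.9, -1.6, -0.2]
opening: 21.7
t 13.45 now [679.3 122.8 214.9] phi 0.08 op 21.7 F [ 0.9 -1.6 -0.2]
shift in present tool axes (m) [ 0.0433 -0.0018  0.0249]
yaw (rad) 0.0014
shift in axes after the yaw [ 0.0432 -0.0018  0.0249]
tip n 130 (array([678.6, 166.7]), array([9.2, 4.2]), -90.0) z 171.35578904850803 in tool (array([44. , -0.7]), array([9.2, 4.2]), 0.0)
125 1420 [680.2 170.9 120.5] (array([675.3, 164.2]), array([83. , 47.6]), -73.6)
135 28 [679.  173.3 134.9] (array([678.7, 173.3]), array([4.3, 0.8]), 2.0)
145 29 [678.5 172.7 144.9] (array([678.7, 172.6]), array([4.2, 0.9]), -6.8)
155 38 [678.5 172.  155.5] (array([678.6, 171.9]), array([4.4, 1.3]), 2.1)
165 145 [678.6 168.2 168.9] (array([678.6, 166.7]), array([9.5, 4.3]), -89.4)
```

View pics/w5c.png

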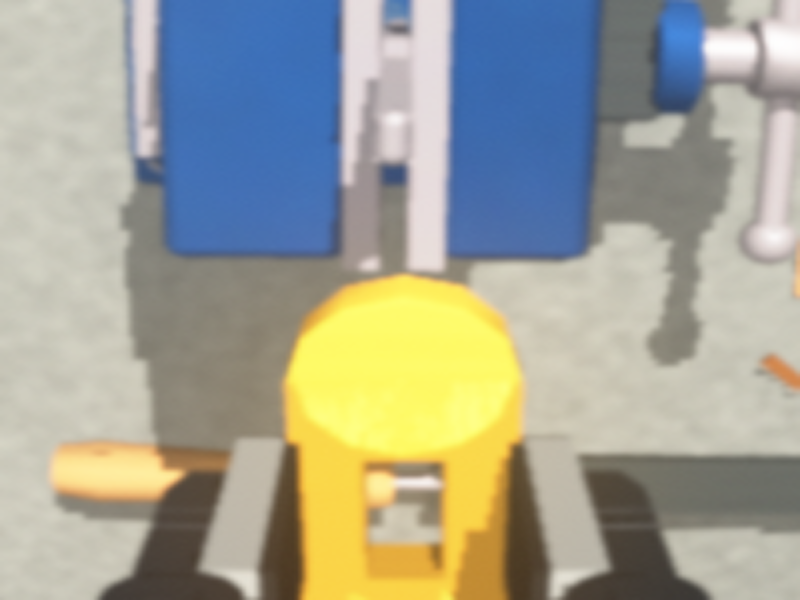

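```bash
python3 -m crank '[[[0.0112,-0.0013,0.004],0.001],[[0.0112,0,0.005],0],[[0.0112,0,0.005],0],[[0.011,0,0.006],0],[[0,0,0.006],0],[[0,0,0.004],0],[[0,0,0],0],[[0,0,0],0]]'
python3 - <<'E'
from h import *
go(678,166.1,150,0)
im,d,W,i=look("wrist","w6.png")
cv2.imwrite("pics/w6c.png",cv2.resize(im[230:400,220:420],(800,600),interpolation=cv2.INTER_CUBIC))
E
```

```text
time: 14.5
ee_pos: [678.1, 166.8, 185.1]
tool_rot: [0.0, 0.707, 0.707, 0.0]
force: [0.2, 0.1, -0.6]
opening: 21.8
t 14.5 now [678.1 166.8 185.1] phi -0.02 op 21.8 F [ 0.2  0.1 -0.6]
shift in present tool axes (m) [-0.0007 -0.0001  0.0351]
yaw (rad) -0.0004
shift in axes after the yaw [-0.0007 -0.0001  0.0351]
```

View pics/w6c.png

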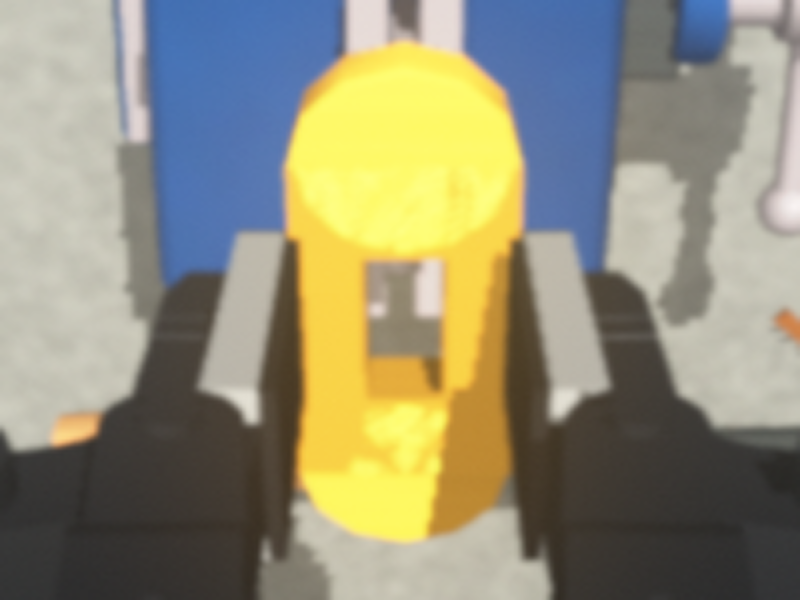

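The tang tip shows through the slot at crop (400,310), centred between the slot walls at 366 and 442. I lower the guard.

```bash
python3 -m crank '[[[-0.0005,0,0.008],0],[[0,0,0.008],0],[[0,0,0.008],0],[[0,0,0.008],0],[[0,0,0.008],0],[[0,0,0.008],0],[[0,0,0.005],0],[[0,0,0.002],0]]'
python3 - <<'E'
from h import *
go(678,166.1,124,0)
E
```

```text
time: 15.55
ee_pos: [677.9, 166.6, 129.5]
tool_rot: [-0.0, 0.707, 0.707, -0.0]
force: [-0.0, 0.4, -0.8]
opening: 21.9
t 15.55 now [677.9 166.6 129.5] phi 0.0 op 21.9 F [-0.   0.4 -0.8]
shift in present tool axes (m) [-0.0005  0.0001  0.0055]
yaw (rad) 0.0
shift in axes after the yaw [-0.0005  0.0001  0.0055]
```

```bash
python3 -m crank '[[[0,0,0.002],0],[[0,0,0.002],0],[[0,0,0.001],0],[[0,0,0.0005],0],[[0,0,0],0],[[0,0,0],0],[[0,0,0],0],[[0,0,0],0]]'
python3 - <<'E'
from h import *
go(678,166.1,124,0)
E
```

```text
time: 16.55
ee_pos: [678.0, 166.5, 124.4]
tool_rot: [0.0, 0.707, 0.707, 0.0]
force: [0.1, 0.4, -1.2]
opening: 21.5
t 16.55 now [678.  166.5 124.4] phi -0.0 op 21.5 F [ 0.1  0.4 -1.2]
shift in present tool axes (m) [-0.0004 -0.      0.0004]
yaw (rad) -0.0
shift in axes after the yaw [-0.0004 -0.      0.0004]
```

```bash
python3 -m crank '[[[0,0,0.0005],0],[[0,0,0.0005],0],[[0,0,0.0005],0],[[0,0,0],0],[[0,0,0],0],[[0,0,0],0],[[0,0,0],0],[[0,0,0],0]]'
```

```text
time: 17.55
ee_pos: [678.1, 166.6, 124.3]
tool_rot: [0.0, 0.707, 0.707, 0.0]
force: [-6.3, -1.7, 10.7]
opening: 21.8
```

It touches at 10.7 N. I release and lift.

```bash
python3 -m crank '[[[0,0,-0.0005],0],[[0,0,0],0],[[0,0,0],0],[[0,0,0],0],[[0,0,-0.005],0],[[0,0,-0.02],0],[[0,0,-0.03],0],[[0,0,-0.03],0]]' 0.7
python3 - <<'E'
from h import *
go(463,-171,200,-48)
im,d,W,i=look("wrist","w7.png")
for r in cams.cut_out("guard","wrist"):
    q=part(W,r["mask"],125,136); print(r["confidence"],r["extent"],len(q))
    if len(q)>20:print(rect(q),q.mean(0),np.median(q[:,2]))
cv2.imwrite("pics/w7c.png",cv2.resize(im[180:380,220:420],(800,600),interpolation=cv2.INTER_CUBIC))
E
```

```text
time: 18.55
ee_pos: [678.1, 166.6, 211.0]
tool_rot: [0.0, 0.707, 0.707, 0.001]
force: [0.3, 0.2, 0.5]
opening: 60.1
t 18.55 now [678.1 166.6 211. ] phi 0.0 op 60.1 F [0.3 0.2 0.5]
shift in present tool axes (m) [-0.3376 -0.2151  0.0106]
yaw (rad) 0.8378
shift in axes after the yaw [-0.3857  0.107   0.011 ]
0.85 [302.8, 201.4, 341.1, 300.2] 2731
(array([679. , 166.4]), array([66.7, 23.9]), -89.9) [678.84271778 169.38445457 130.11731912] 130.16520032929913
```

View pics/w7c.png

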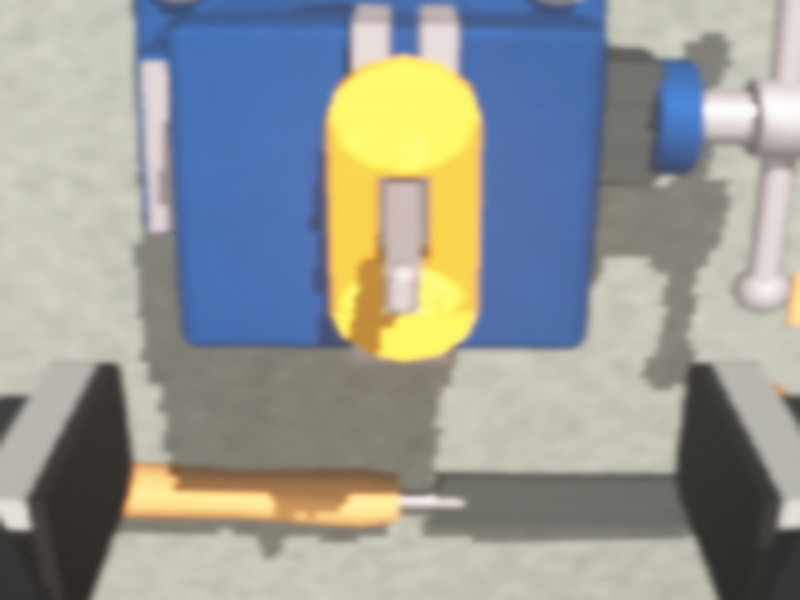

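The guard is seated: top at 130.1 mm, centre within 0.5 mm, square. Next the spacer.

```bash
python3 -m crank '[[[-0.0422,-0.0269,0],0],[[-0.0422,-0.0269,0],0],[[-0.0422,-0.0269,0],0],[[-0.0422,-0.0269,0],0],[[-0.0422,-0.0269,0],0],[[-0.0422,-0.0269,0],0],[[-0.0422,-0.0269,0],0],[[-0.0422,-0.0269,0],0]]'; python3 -m crank '[[[0,0,0.01],0.167],[[0,0,0.01],0.167],[[0,0,0.01],0.167],[[0,0,0.01],0.167],[[0,0,0.01],0.17],[[0,0,0],0],[[0,0,0],0],[[0,0,0],0]]' 0.7
cat >> h.py <<'E'
def find(label,lo,hi,pic,near=None):
    im,d,W,i=look("wrist",pic)
    for r in cams.cut_out(label,"wrist"):
        q=part(W,r["mask"],lo,hi); print(label,r["confidence"],np.round(r["extent"]),len(q))
        if len(q)>20:print(*rect(q),"mean",q.mean(0).round(1))
    return im,d,W,i
E
python3 - <<'E'
from h import *
find("spacer",4,12,"w8.png")
go(463,-171,4,-48)
E
```

```text
time: 19.65
ee_pos: [461.7, -172.2, 209.2]
tool_rot: [0.001, 0.707, 0.707, 0.0]
force: [-0.3, 0.1, 0.4]
opening: 59.7
time: 20.65
ee_pos: [463.0, -171.1, 159.0]
tool_rot: [0.0, 0.933, 0.359, 0.0]
force: [-0.5, -0.9, -0.5]
opening: 59.6
spacer 0.88 [307. 193. 342. 245.] 1311
[ 465.2 -169.7] [40.8 28.1] 37.9 mean [ 465.7 -169.2    8.1]
t 20.75 now [ 462.9 -171.1  158.7] phi -47.94 op 59.8 F [ 1.3  0.2 -0.9]
shift in present tool axes (m) [ 1.000e-04 -1.000e-04  1.547e-01]
yaw (rad) 0.0011
shift in axes after the yaw [1.000e-04 0.000e+00 1.547e-01]
```

View pics/w8.png

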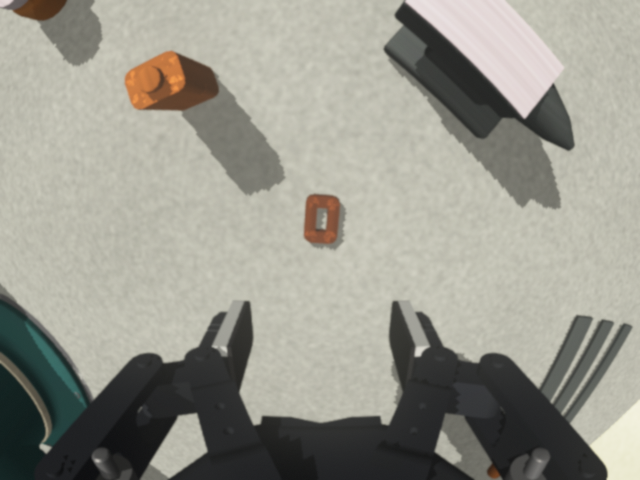

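Run:
```python
from h import *
im,d,W,i=look("wrist")
for r in cams.cut_out("spacer","wrist")[:1]:
    m=r["mask"]
    for lo in (5,6,7):
        q=part(W,m,lo,11)[:,:2]; 
        h=cv2.convexHull(q.astype(np.float32))[:,0]
        # hull moments pca
        M=cv2.moments(h.astype(np.float32)); c=(M['m10']/M['m00'],M['m01']/M['m00'])
        print(len(q),c,np.degrees(.5*np.arctan2(2*M['mu11'],M['mu20']-M['mu02'])), rect(q))
cv2.imwrite("pics/w8c.png",cv2.resize(im[180:260,280:380],(800,600),interpolation=cv2.INTER_CUBIC))
```

```text
1332 (465.24107121293315, -169.48014687916896) 38.15307426164113 (array([ 465.3, -169.7]), array([40.8, 28.1]), 38.2)
1319 (465.22376555348774, -169.4987124644014) 38.09550320145092 (array([ 465.3, -169.7]), array([40.8, 28.1]), 38.2)
1244 (465.1879987665884, -169.50062702353787) 37.95675031393323 (array([ 465.3, -169.6]), array([40.7, 28.1]), 37.9)
```

View pics/w8c.png

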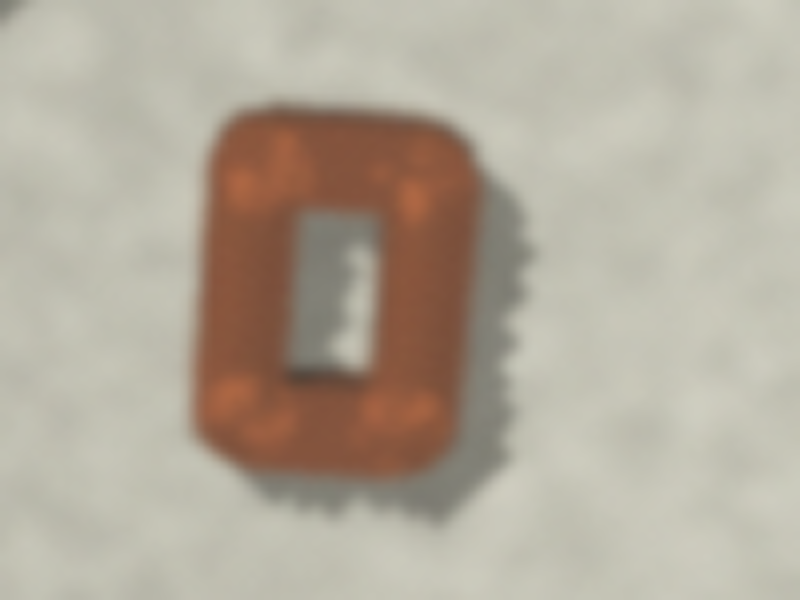

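The spacer axis is 38.1° with its centre at (465.25,-169.5); the crop shows a matching slight turn.

Run:
```python
from h import *
go(465.2,-169.6,3.3,-51.9)
```

```text
t 20.85 now [ 462.8 -171.1  158.5] phi -47.97 op 59.6 F [ 0.3  0.5 -0.3]
shift in present tool axes (m) [0.0027 0.0004 0.1552]
yaw (rad) 0.0686
shift in axes after the yaw [0.0028 0.0003 0.1552]
```

```bash
python3 -m crank '[[[0.0027,0.0004,0.03],0.0686],[[0,0,0.03],0],[[0,0,0.03],0],[[0,0,0.03],0],[[0,0,0.025],0],[[0,0,0.010],0],[[0,0,0],0],[[0,0,0],0]]'; python3 -m crank '[[[0,0,0],0],[[0,0,0],0],[[0,0,0],0],[[0,0,0],0],[[0,0,0],0],[[0,0,0],0],[[0,0,0],0],[[0,0,0],0]]' 0;python3 -c "
from h import *
go(465.2,-169.6,4,-51.9)"; python3 -m crank '[[[0,0,-0.015],0],[[0,0,-0.03],-0.15],[[0,0,-0.035],-0.15],[[0,0,-0.035],-0.15],[[0,0,-0.035],-0.15],[[0,0,-0.035],-0.15],[[0,0,-0.03],-0.156],[[0,0,-0.005],0]]'; python3 -c "
from h import *
go(678.1,123,213,0)"
```

```text
time: 21.85
ee_pos: [465.6, -169.8, 4.4]
tool_rot: [0.0, 0.945, 0.326, 0.0]
force: [-0.4, 0.0, 0.3]
opening: 59.9
time: 22.85
ee_pos: [465.5, -169.7, 4.3]
tool_rot: [0.0, 0.945, 0.326, 0.0]
force: [-1.6, 1.1, 8.0]
opening: 25.4
t 22.85 now [ 465.5 -169.7    4.3] phi -51.94 op 25.4 F [-1.6  1.1  8. ]
shift in present tool axes (m) [-0.0001 -0.0002  0.0003]
yaw (rad) -0.0008
shift in axes after the yaw [-0.0001 -0.0002  0.0003]
time: 23.85
ee_pos: [465.5, -169.7, 226.2]
tool_rot: [0.002, 0.707, 0.707, 0.001]
force: [0.1, -0.3, -1.2]
opening: 25.0
t 23.85 now [ 465.5 -169.7  226.2] phi -0.0 op 25.0 F [ 0.1 -0.3 -1.2]
shift in present tool axes (m) [0.2927 0.2126 0.0135]
yaw (rad) -0.0
shift in axes after the yaw [0.2927 0.2126 0.0132]
```

```bash
python3 -m crank '[[[0.042,0.0266,0],0],[[0.042,0.0266,0],0],[[0.042,0.0266,0],0],[[0.042,0.0266,0],0],[[0.042,0.0266,0],0],[[0.042,0.0266,0],0],[[0.042,0.0266,0],0],[[0.042,0.0264,0],0]]'; python3 -m crank '[[[0,0,0.01],0],[[0,0,0.01],0],[[0,0,0.01],0],[[0,0,0.006],0],[[0,0,0],0],[[0,0,0],0],[[0,0,0],0],[[0,0,0],0]]'
cat >> h.py <<'E'
def inhand(W,lo,hi,xm=60,ym=20):
    p,R,s=tool(); T=(W-p)@R
    m=(T[...,2]>lo)&(T[...,2]<hi)&(abs(T[...,0])<xm)&(abs(T[...,1])<ym)
    q=T[m]; print("inhand",len(q),rect(q),"z",np.percentile(q[:,2],[2,50,98]).round(1),"x",np.percentile(q[:,0],[.5,99.5]).round(1),"y",np.percentile(q[:,1],[.5,99.5]).round(1))
E
python3 - <<'E'
from h import *
im,d,W,i=look("wrist","w9.png")
inhand(W,-8,5,40,12)
go(678.1,166.5,190,0)
cv2.imwrite("pics/w9c.png",cv2.resize(im[230:400,220:420],(800,600),interpolation=cv2.INTER_CUBIC))
E
```

```text
time: 24.85
ee_pos: [678.2, 167.8, 222.6]
tool_rot: [-0.0, 0.708, 0.706, -0.0]
force: [-0.5, -0.7, -0.2]
opening: 25.5
time: 25.85
ee_pos: [677.9, 166.4, 187.5]
tool_rot: [0.0, 0.707, 0.707, 0.0]
force: [-0.6, 0.2, -0.8]
opening: 25.2
inhand 4123 (array([-0.3, -0. ]), array([41.4, 24. ]), 0.0) z [-5.1 -3.8  3. ] x [-20.1  19.9] y [-11.9  11.9]
t 25.9 now [677.9 166.4 187.4] phi -0.03 op 25.2 F [ 0.2 -0.7  0.1]
shift in present tool axes (m) [ 0.0001  0.0002 -0.0026]
yaw (rad) -0.0006
shift in axes after the yaw [ 0.0001  0.0002 -0.0026]
```

View pics/w9c.png

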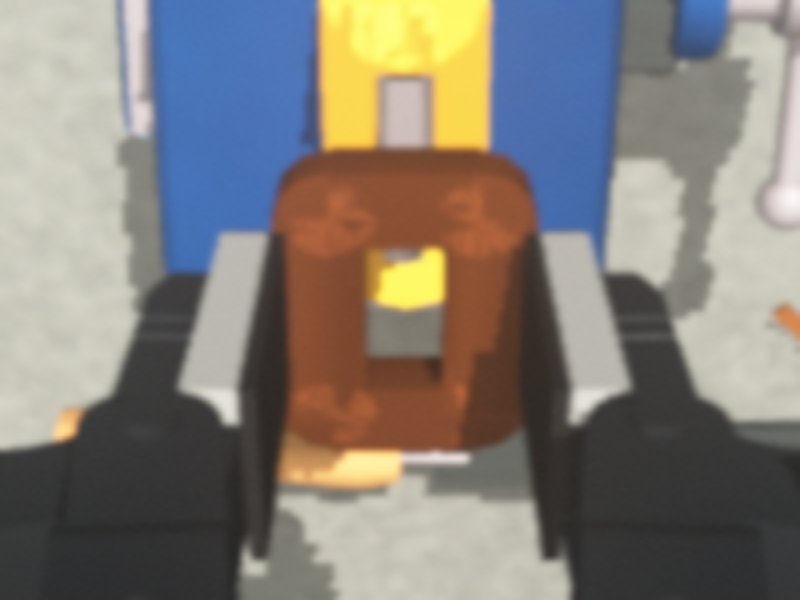

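The spacer is centred in the hand and over the tang (root visible at crop 403,250). I lower it.

```bash
python3 -m crank '[[[0,0,0.007],0],[[0,0,0.008],0],[[0,0,0.008],0],[[0,0,0.008],0],[[0,0,0.008],0],[[0,0,0.008],0],[[0,0,0.003],0],[[0,0,0],0]]'; python3 -m crank '[[[0,0,0.0008],0],[[0,0,0.0007],0],[[0,0,0.0005],0],[[0,0,0.0005],0],[[0,0,0],0],[[0,0,0],0],[[0,0,0],0],[[0,0,0],0]]'
```

```text
time: 26.9
ee_pos: [677.8, 166.3, 137.2]
tool_rot: [-0.0, 0.707, 0.707, -0.0]
force: [0.3, -0.5, -0.7]
opening: 25.1
time: 27.9
ee_pos: [677.9, 166.3, 134.8]
tool_rot: [0.0, 0.707, 0.707, -0.0]
force: [0.4, 0.0, -0.1]
opening: 25.6
```

```bash
python3 -m crank '[[[0,0,0.0005],0],[[0,0,0.0005],0],[[0,0,0],0],[[0,0,0],0],[[0,0,0],0],[[0,0,0],0],[[0,0,0],0],[[0,0,0],0]]'
```

```text
time: 28.9
ee_pos: [677.9, 166.3, 134.3]
tool_rot: [0.0, 0.707, 0.707, 0.0]
force: [-2.0, -1.2, 5.4]
opening: 25.3
```

Contact at 5.4 N. I release and lift.

```bash
python3 -m crank '[[[0,0,0],0],[[0,0,0],0],[[0,0,0],0],[[0,0,0],0],[[0,0,-0.005],0],[[0,0,-0.02],0],[[0,0,-0.03],0],[[0,0,-0.03],0]]' 0.7
python3 - <<'E'
from h import *
im,d,W,i=find("spacer",134,145,"w10.png")
cv2.imwrite("pics/w10c.png",cv2.resize(im[180:380,220:420],(800,600),interpolation=cv2.INTER_CUBIC))
go(473,-18,220)
E
```

```text
time: 29.9
ee_pos: [677.9, 166.3, 221.5]
tool_rot: [0.0, 0.707, 0.707, 0.001]
force: [0.7, 0.5, 0.1]
opening: 59.6
spacer 0.91 [301. 219. 343. 280.] 2057
[678.6 166. ] [40.9 28.1] 89.1 mean [678.5 168.  138.1]
t 30.0 now [679.  166.6 224.7] phi -0.03 op 59.4 F [ 0.2 -0.4  1.2]
shift in present tool axes (m) [-0.1847 -0.2059  0.0031]
```

View pics/w10c.png

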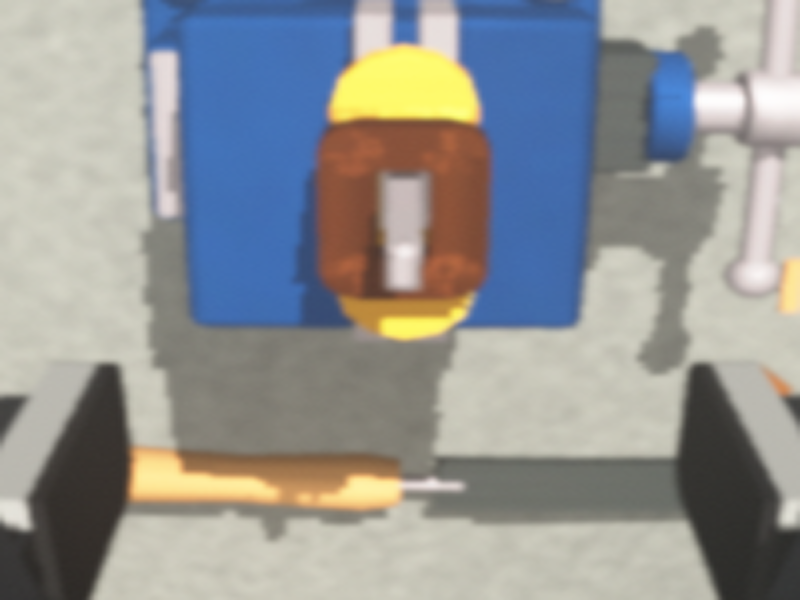

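The spacer is flush: top at 138.1 mm, centre (678.6,166.0). Next the grip.

```bash
python3 -m crank '[[[-0.0308,-0.0343,0],0],[[-0.0308,-0.0343,0],0],[[-0.0308,-0.0343,0],0],[[-0.0308,-0.0343,0],0],[[-0.0308,-0.0343,0],0],[[-0.0308,-0.0343,0],0],[[0,0,0],0],[[0,0,0],0]]'
python3 - <<'E'
from h import *
im,d,W,i=find("grip",76,84,"w11.png")
for r in cams.cut_out("grip","wrist")[:1]:
    q=part(W,r["mask"],76,83)[:,:2];h=cv2.convexHull(q.astype(np.float32))[:,0]
    M=cv2.moments(h); print((M['m10']/M['m00'],M['m01']/M['m00']),np.degrees(.5*np.arctan2(2*M['mu11'],M['mu20']-M['mu02'])))
    q=part(W,r["mask"],85,92)[:,:2];print("stub",rect(q),cv2.minEnclosingCircle(q.astype(np.float32)))
cv2.imwrite("pics/w11c.png",cv2.resize(im[180:380,220:420],(800,600),interpolation=cv2.INTER_CUBIC))
go(473,-18,180)
E
```

```text
time: 31.0
ee_pos: [472.3, -18.2, 219.5]
tool_rot: [0.0, 0.707, 0.707, 0.0]
force: [0.4, 0.2, 0.2]
opening: 59.8
t 31.15 now [472.4 -17.8 218.8] phi 0.01 op 59.7 F [ 1.1  0.6 -0.2]
shift in present tool axes (m) [-0.0002  0.0006  0.0388]
```

View pics/w11.png

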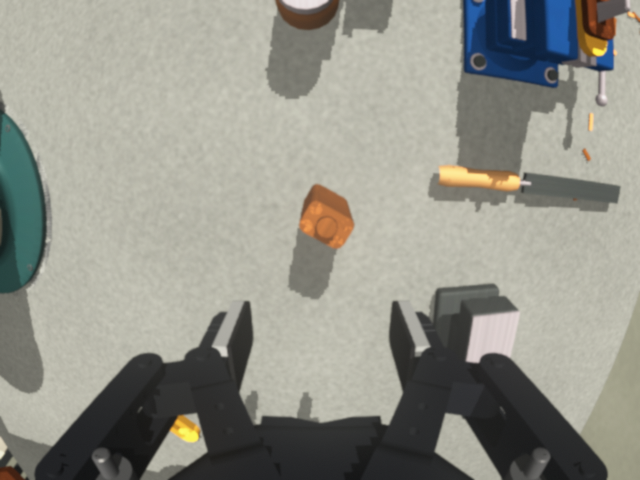

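The network missed the grip, but it stands at (327,222), so I segment it by depth.

Run:
```python
from h import *
im,d,W,i=look("wrist")
box=np.zeros(d.shape,bool);box[175:260,290:365]=1
z=W[...,2]
for lo,hi in ((74,83),(76,82)):
    q=W[box&(z>lo)&(z<hi)][:,:2];h=cv2.convexHull(q.astype(np.float32))[:,0]
    M=cv2.moments(h); print(len(q),rect(q),(M['m10']/M['m00'],M['m01']/M['m00']),np.degrees(.5*np.arctan2(2*M['mu11'],M['mu20']-M['mu02'])))
q=W[box&(z>85)&(z<95)];print("stub",len(q),rect(q),cv2.minEnclosingCircle(q[:,:2].astype(np.float32)),np.median(q[:,2]))
for z0 in (20,40,60):
    q=W[box&(abs(z-z0)<10)]; print(z0,len(q),rect(q))
cv2.imwrite("pics/w11c.png",cv2.resize(im[170:260,270:390],(800,600),interpolation=cv2.INTER_CUBIC))
```

```text
1378 (array([477.4, -17. ]), array([40.2, 29.1]), -30.6) (477.4295407780602, -17.045152516651626) -28.98558056905307
1339 (array([477.3, -17.1]), array([40.4, 28.7]), -29.7) (477.4005924469699, -17.075621657760124) -29.136664993959133
stub 355 (array([477.2, -17. ]), array([16.2, 15.5]), -87.7) ((477.4140625, -16.859155654907227), 8.633237838745117) 87.9813678094446
20 161 (array([477.4,  -5.6]), array([42. , 16.8]), 0.4)
40 199 (array([477.1,  -5.6]), array([41.6, 17.5]), 1.1)
60 241 (array([476.5,  -5.9]), array([44. , 19.1]), 3.5)
```

View pics/w11c.png

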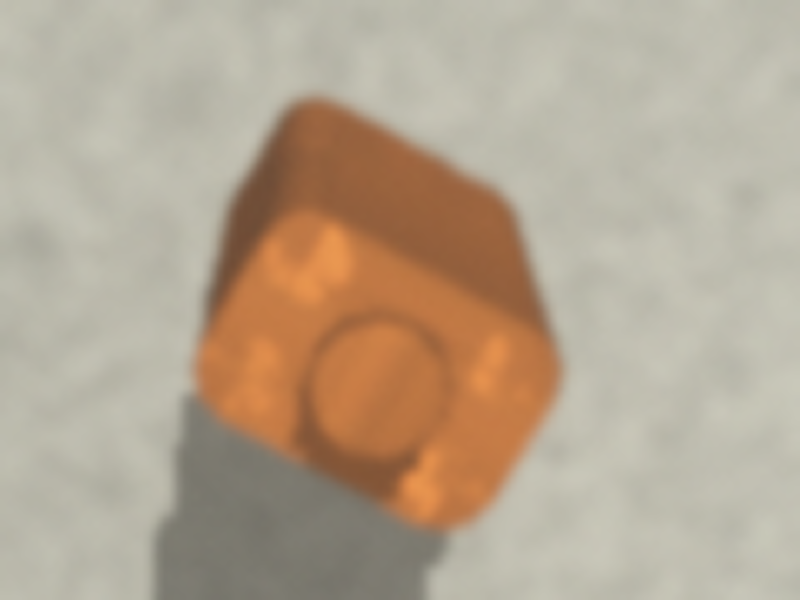

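The grip centre is (477.4,-17.0), with its long axis at about -29.3°. I turn to φ = 60.7° and descend.

```bash
python3 -m crank '[[[0,0,0],-0.176],[[0,0,0],-0.176],[[0,0,0],-0.177],[[0,0,0],-0.177],[[0,0,0],-0.177],[[0,0,0],-0.177],[[0,0,0],0],[[0,0,0],0]]' 0.8;  python3 - <<'E'
from h import *
go(477.4,-17,35,60.7)
E
```

```text
time: 32.2
ee_pos: [472.1, -18.2, 218.7]
tool_rot: [-0.0, 0.255, 0.967, -0.0]
force: [-0.3, 0.4, -0.7]
opening: 68.5
t 32.2 now [472.1 -18.2 218.7] phi 60.48 op 68.5 F [-0.3  0.4 -0.7]
shift in present tool axes (m) [-0.0041  0.0036  0.1837]
yaw (rad) -0.0039
shift in axes after the yaw [-0.0041  0.0036  0.1837]
```

```bash
python3 -m crank '[[[-0.0041,0.0036,0.02],-0.004],[[0,0,0.03],0],[[0,0,0.03],0],[[0,0,0.03],0],[[0,0,0.03],0],[[0,0,0.03],0],[[0,0,0.0135],0],[[0,0,0],0]]';  python3 -m crank '[[[0,0,0],0],[[0,0,0],0],[[0,0,0],0],[[0,0,0],0],[[0,0,0],0],[[0,0,0],0],[[0,0,0],0],[[0,0,0],0]]' 0
python3 - <<'E'
from h import *
go(477.4,-17,35,60.7)
im,d,W,i=look("wrist","w12.png")
E
```

```text
time: 33.2
ee_pos: [476.8, -17.1, 34.4]
tool_rot: [-0.001, 0.251, 0.968, -0.0]
force: [0.0, -0.0, 0.1]
opening: 68.7
time: 34.2
ee_pos: [477.8, -17.3, 36.2]
tool_rot: [0.001, 0.251, 0.968, 0.0]
force: [-1.0, 0.4, 7.8]
opening: 27.3
t 34.2 now [477.8 -17.3  36.2] phi 60.92 op 27.3 F [-1.   0.4  7.8]
shift in present tool axes (m) [0.0005 0.0001 0.0012]
yaw (rad) 0.0039
shift in axes after the yaw [0.0005 0.0001 0.0012]
```

View pics/w12.png

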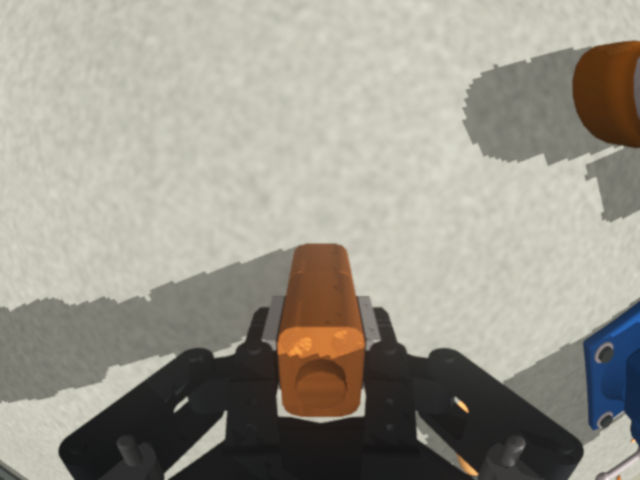

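The grip is held square. I lift it and turn back to φ = 0.

```bash
python3 -m crank '[[[0,0,-0.015],0],[[0,0,-0.03],0.176],[[0,0,-0.03],0.177],[[0,0,-0.03],0.177],[[0,0,-0.03],0.177],[[0,0,-0.03],0.177],[[0,0,-0.03],0.176],[[0,0,-0.005],0]]'
python3 - <<'E'
from h import *
go(678,166.3,235,0)
E
```

```text
time: 35.25
ee_pos: [477.7, -17.2, 237.9]
tool_rot: [0.001, 0.706, 0.708, 0.001]
force: [-0.1, 1.0, -1.0]
opening: 27.3
t 35.25 now [477.7 -17.2 237.9] phi 0.22 op 27.3 F [-0.1  1.  -1. ]
shift in present tool axes (m) [0.1828 0.201  0.0036]
yaw (rad) 0.0038
shift in axes after the yaw [0.1835 0.2003 0.0029]
```

```bash
python3 -m crank '[[[0.0306,0.0334,0],0.004],[[0.0306,0.0334,0],0],[[0.0306,0.0334,0],0],[[0.0306,0.0334,0],0],[[0.0306,0.0334,0],0],[[0.0305,0.0333,0],0],[[0,0,0],0],[[0,0,0],0]]'
python3 - <<'E'
from h import *
im,d,W,i=look("wrist","w13.png")
inhand(W,-48,-38,30,18)
p,R,s=tool(); T=(W-p)@R
m=(T[...,2]>-58)&(T[...,2]<-49)&(abs(T[...,0])<30)&(abs(T[...,1])<18); q=T[m]; print("stub",len(q),rect(q),np.median(q[:,2]))
go(678,166.3,225,0)
top,_,Wt,_=look("top");sc,_,_,_=look("scene")
cv2.imwrite("pics/c13.png",np.hstack([cv2.resize(im[200:440,200:440],(400,400)),cv2.resize(sc[130:290,350:510],(400,400),interpolation=cv2.INTER_CUBIC)]))
E
```

```text
time: 36.25
ee_pos: [677.1, 166.1, 234.3]
tool_rot: [-0.0, 0.706, 0.708, -0.001]
force: [0.3, -0.3, -0.7]
opening: 27.2
inhand 6685 (array([1.8, 0.1]), array([41.7, 35.9]), -0.4) z [-47.  -43.3 -38.7] x [-18.   22.2] y [-17.2  17.2]
stub 2138 (array([ 3.7, -0. ]), array([36. , 21.2]), -89.8) -51.31938977192399
t 36.3 now [677.  165.8 234.9] phi 0.06 op 27.5 F [-0.1  0.  -0.1]
shift in present tool axes (m) [0.0005 0.001  0.0099]
yaw (rad) 0.0011
shift in axes after the yaw [0.0005 0.001  0.0099]
```

View pics/c13.png

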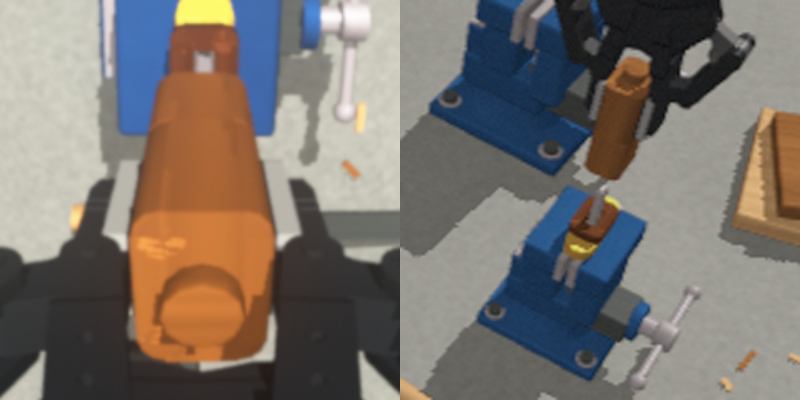

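Run:
```python
from h import *
im,d,W,i=look("wrist")
p,R,s=tool(); T=(W-p)@R
sel=lambda a,b,x0,x1,y: T[(T[...,2]>a)&(T[...,2]<b)&(T[...,0]>x0)&(T[...,0]<x1)&(abs(T[...,1])<y)]
q=sel(-60,-30,-25,30,8)
h,e=np.histogram(q[:,2],bins=np.arange(-60,-29,1));print(list(zip(e,h)))
# front wall
f=sel(-38,40,10,30,8); 
for z0 in range(-35,40,10):
    k=f[abs(f[:,2]-z0)<4]; print(z0,len(k),np.median(k[:,0]) if len(k) else '', np.percentile(k[:,1],[2,98]) if len(k) else '')
# plane fit of top
t=sel(-48.5,-41,-25,30,12)
A=np.c_[t[:,:2],np.ones(len(t))]
c=np.linalg.lstsq(A,t[:,2],rcond=None)[0];r=t[:,2]-A@c;g=abs(r)<1
c=np.linalg.lstsq(A[g],t[g,2],rcond=None)[0];print("plane",c,len(t),g.sum())
```

```text
[(np.int64(-60), np.int64(0)), (np.int64(-59), np.int64(0)), (np.int64(-58), np.int64(0)), (np.int64(-57), np.int64(0)), (np.int64(-56), np.int64(0)), (np.int64(-55), np.int64(0)), (np.int64(-54), np.int64(9)), (np.int64(-53), np.int64(423)), (np.int64(-52), np.int64(922)), (np.int64(-51), np.int64(221)), (np.int64(-50), np.int64(105)), (np.int64(-49), np.int64(84)), (np.int64(-48), np.int64(86)), (np.int64(-47), np.int64(96)), (np.int64(-46), np.int64(77)), (np.int64(-45), np.int64(821)), (np.int64(-44), np.int64(1392)), (np.int64(-43), np.int64(233)), (np.int64(-42), np.int64(103)), (np.int64(-41), np.int64(92)), (np.int64(-40), np.int64(69)), (np.int64(-39), np.int64(80)), (np.int64(-38), np.int64(67)), (np.int64(-37), np.int64(64)), (np.int64(-36), np.int64(70)), (np.int64(-35), np.int64(79)), (np.int64(-34), np.int64(63)), (np.int64(-33), np.int64(70)), (np.int64(-32), np.int64(59)), (np.int64(-31), np.int64(64))]
-35 472 21.316362244776837 [-7.73445697  7.6567393 ]
-25 483 21.37361674010952 [-7.64873608  7.63900779]
-15 391 21.325258700791608 [-7.6455746   7.53617418]
-5 329 21.256705277771268 [-7.65438684  7.67037772]
5 251 21.345258972589125 [-7.6589773   7.59182051]
15 238 21.38353765283643 [-7.55875411  7.55864043]
25 186 21.210676683611158 [-7.58394994  7.52568228]
35 111 21.387723769810883 [-7.29067323  7.78240639]
plane [ 2.28499502e-03  1.80752789e-03 -4.38391544e+01] 4903 4088
```

The grip hangs upright and sits 1.35 mm off in tool x; seated TCP height is about 174. I correct the offset and lower it.

```bash
python3 -m crank '[[[-0.0007,0.001,0],0.001],[[0,0,0.004],0],[[0,0,0.005],0],[[0,0,0.006],0],[[0,0,0.006],0],[[0,0,0.006],0],[[0,0,0.006],0],[[0,0,0],0]]'
python3 - <<'E'
from h import *
go(678,165.05,174.2,0)
E
```

```text
time: 37.45
ee_pos: [678.4, 165.6, 201.6]
tool_rot: [-0.0, 0.708, 0.707, -0.0]
force: [0.2, -0.6, -0.8]
opening: 27.2
t 37.45 now [678.4 165.6 201.6] phi -0.09 op 27.2 F [ 0.2 -0.6 -0.8]
shift in present tool axes (m) [-0.0005 -0.0004  0.0274]
yaw (rad) -0.0016
shift in axes after the yaw [-0.0005 -0.0004  0.0274]
```

```bash
python3 -m crank '[[[-0.0004,-0.0003,0.002],0],[[0,0,0.004],0],[[0,0,0.004],0],[[0,0,0.004],0],[[0,0,0.004],0],[[0,0,0.004],0],[[0,0,0.002],0],[[0,0,0],0]]'
python3 - <<'E'
from h import *
go(678,165.05,174.2,0)
E
```

```text
time: 38.45
ee_pos: [678.2, 165.2, 178.1]
tool_rot: [-0.0, 0.708, 0.707, -0.0]
force: [0.2, 0.5, -1.6]
opening: 27.5
t 38.45 now [678.2 165.2 178.1] phi -0.09 op 27.5 F [ 0.2  0.5 -1.6]
shift in present tool axes (m) [-0.0001 -0.0002  0.0039]
yaw (rad) -0.0016
shift in axes after the yaw [-0.0001 -0.0002  0.0039]
```

```bash
python3 -m crank '[[[0,0,0.001],0],[[0,0,0.001],0],[[0,0,0.0007],0],[[0,0,0.0005],0],[[0,0,0],0],[[0,0,0],0],[[0,0,0],0],[[0,0,0],0]]'; python3 -m crank '[[[0,0,0.0005],0],[[0,0,0.0005],0],[[0,0,0],0],[[0,0,0],0],[[0,0,0],0],[[0,0,0],0],[[0,0,0],0],[[0,0,0],0]]'
```

```text
time: 39.45
ee_pos: [678.3, 165.2, 175.2]
tool_rot: [0.0, 0.708, 0.707, 0.0]
force: [0.2, 0.7, -0.9]
opening: 27.3
time: 40.45
ee_pos: [678.3, 165.2, 174.3]
tool_rot: [0.0, 0.708, 0.707, 0.0]
force: [-0.8, -0.1, 4.4]
opening: 27.2
```

Contact at the expected height. I release and lift.

```bash
python3 -m crank '[[[0,0,0],0],[[0,0,0],0],[[0,0,0],0],[[0,0,0],0],[[0,0,-0.005],0],[[0,0,-0.025],0],[[0,0,-0.035],0],[[0,0,-0.035],0]]' 0.7
python3 - <<'E'
from h import *
im,d,W,i=look("wrist","w14.png")
m=(abs(W[...,0]-678)<40)&(abs(W[...,1]-166)<40)
z=W[...,2]
t=W[m&(z>212)&(z<223)];print("top",len(t),rect(t),np.median(t[:,2]))
A=np.c_[t[:,:2]-[678,166],np.ones(len(t))];print(np.linalg.lstsq(A,t[:,2],rcond=None)[0])
t=W[m&(z>223.5)&(z<230)];print("stub",len(t),rect(t),np.median(t[:,2]))
go(349,294,275,0)
E
```

```text
time: 41.45
ee_pos: [678.2, 165.2, 275.6]
tool_rot: [0.0, 0.708, 0.707, 0.0]
force: [-0.8, -0.3, 0.5]
opening: 59.9
top 2434 (array([678.8, 166.7]), array([40.8, 28.1]), 89.7) 218.16416817350353
[ 9.94181503e-04 -1.64802101e-02  2.18126876e+02]
stub 649 (array([678.6, 166.9]), array([16.4, 16.1]), 17.4) 226.00289936404354
t 41.5 now [678.9 165.3 281.2] phi -0.09 op 59.7 F [-0.3 -0.3  5.1]
shift in present tool axes (m) [ 0.1281 -0.3302  0.0044]
yaw (rad) -0.0016
shift in axes after the yaw [ 0.1287 -0.3299  0.0062]
```

View pics/w14.png

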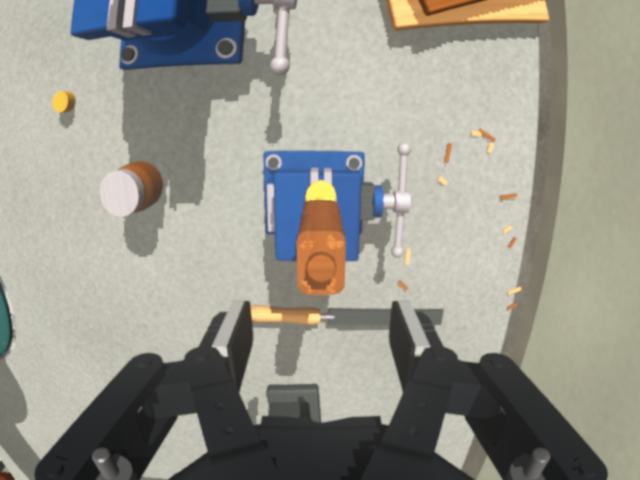

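The grip is seated: top flat at 218.1 mm, stub centre (678.6,166.9), square. Next the cap at image (63,101).

```bash
python3 -m crank '[[[0.0161,-0.0413,0],0],[[0.0161,-0.0413,0],0],[[0.0161,-0.0413,0],0],[[0.0161,-0.0413,0],0],[[0.0161,-0.0413,0],0],[[0.0161,-0.0413,0],0],[[0.0161,-0.0412,0],0],[[0.0161,-0.0412,0],0]]'; python3 -m crank '[[[0,0,0.03],0],[[0,0,0.03],0],[[0,0,0.03],0],[[0,0,0.03],0],[[0,0,0],0],[[0,0,0],0],[[0,0,0],0],[[0,0,0],0]]'
python3 - <<'E'
from h import *
im,d,W,i=find("cap",14,22,"w15.png")
go(349,294,5,0)
m=(W[...,2]>15)&(W[...,2]<22)&(np.hypot(W[...,0]-349,W[...,1]-294)<40)
q=W[m];print(len(q),rect(q),cv2.minEnclosingCircle(q[:,:2].astype(np.float32)),np.median(q[:,2]))
E
```

```text
time: 42.5
ee_pos: [346.9, 294.8, 274.5]
tool_rot: [0.0, 0.708, 0.706, 0.0]
force: [-0.0, 1.1, 0.1]
opening: 59.9
time: 43.5
ee_pos: [348.5, 294.7, 155.0]
tool_rot: [0.0, 0.708, 0.707, 0.001]
force: [-0.3, 0.0, -0.4]
opening: 60.0
cap 0.68 [309. 202. 338. 241.] 957
[351.2 298.5] [27.9 26.7] 89.9 mean [351.1 299.2  18. ]
t 43.6 now [348.4 294.6 154.6] phi -0.09 op 60.4 F [-0.   1.1  0.8]
shift in present tool axes (m) [-0.0007  0.0005  0.1496]
yaw (rad) -0.0016
shift in axes after the yaw [-0.0006  0.0006  0.1496]
954 (array([351.2, 298.5]), array([27.8, 26.7]), 89.9) ((350.6288146972656, 298.63995361328125), 14.322641372680664) 18.12173351365705
```

View pics/w15.png

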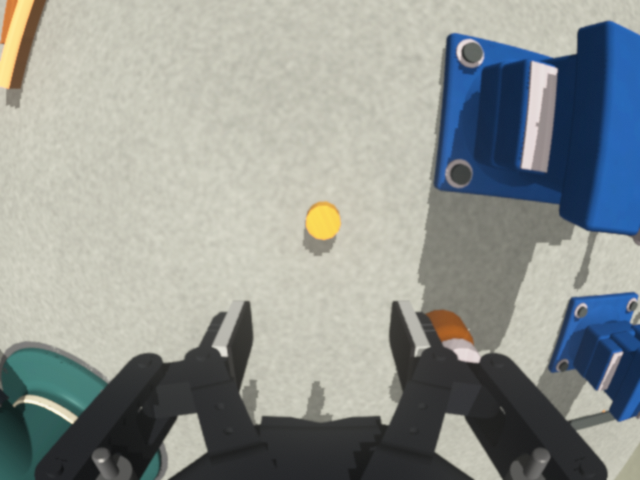

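The cap is at (323,221), centre (351,298.6). I grip it with TCP z about 5.

```bash
python3 -m crank '[[[0.004,0.0022,0.03],0],[[0,0,0.03],0],[[0,0,0.03],0],[[0,0,0.03],0],[[0,0,0.02],0],[[0,0,0.0095],0],[[0,0,0],0],[[0,0,0],0]]'; python3 -m crank '[[[0,0,0],0],[[0,0,0],0],[[0,0,0],0],[[0,0,0],0],[[0,0,0],0],[[0,0,0],0],[[0,0,0],0],[[0,0,0],0]]' 0;python3 -c "
from h import *
go(350.7,298.6,5,0)"; python3 -m crank '[[[0,0,-0.015],0],[[0,0,-0.04],0],[[0,0,-0.05],0],[[0,0,-0.05],0],[[0,0,-0.05],0],[[0,0,-0.04],0],[[0,0,-0.025],0],[[0,0,0],0]]';  python3 -c "
from h import *
go(678,166.5,270,0)
im,d,W,i=look('wrist','w16.png')
inhand(W,-15,-10,22,14)"
```

```text
time: 44.6
ee_pos: [350.9, 298.9, 5.5]
tool_rot: [0.0, 0.708, 0.707, 0.001]
force: [-0.4, -1.1, 0.9]
opening: 59.6
time: 45.6
ee_pos: [350.8, 298.8, 5.5]
tool_rot: [0.0, 0.708, 0.707, 0.0]
force: [-2.4, -2.6, 8.1]
opening: 25.7
t 45.6 now [350.8 298.8   5.5] phi -0.09 op 25.7 F [-2.4 -2.6  8.1]
shift in present tool axes (m) [-0.0002 -0.0001  0.0005]
yaw (rad) -0.0016
shift in axes after the yaw [-0.0002 -0.0001  0.0005]
time: 46.6
ee_pos: [350.7, 298.7, 277.3]
tool_rot: [0.0, 0.708, 0.707, 0.002]
force: [-0.1, 0.1, -1.0]
opening: 25.5
t 46.6 now [350.7 298.7 277.3] phi -0.09 op 25.5 F [-0.1  0.1 -1. ]
shift in present tool axes (m) [-0.1317  0.3275  0.008 ]
yaw (rad) -0.0016
shift in axes after the yaw [-0.1322  0.3273  0.0073]
inhand 2791 (array([0.2, 1. ]), array([28.7, 27.7]), -4.8) z [-14.9 -14.2 -10.8] x [-13.1  14.1] y [-12.9  13.6]
```

View pics/w16.png

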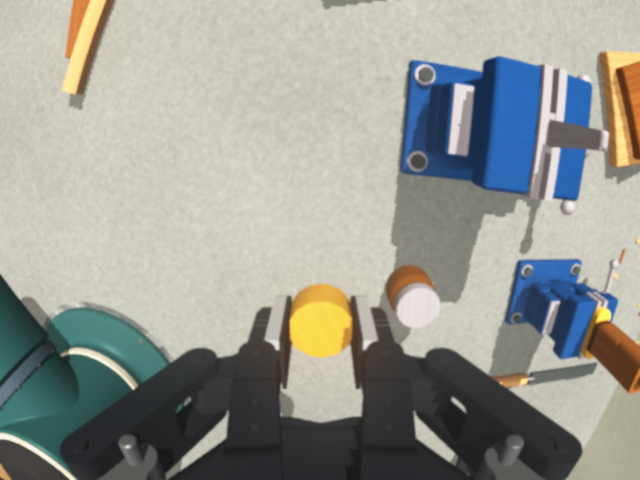

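```bash
python3 -m crank '[[[-0.0165,0.0409,0],0],[[-0.0165,0.0409,0],0],[[-0.0165,0.0409,0],0],[[-0.0165,0.0409,0],0],[[-0.0165,0.0409,0],0],[[-0.0165,0.0409,0],0],[[-0.0165,0.0409,0],0],[[-0.0165,0.0409,0],0]]'; python3 -m crank '[[[0,0,0.01],0],[[0,0,0.01],0],[[0,0,0.01],0],[[0,0,0],0],[[0,0,0],0],[[0,0,0],0],[[0,0,0],0],[[0,0,0],0]]'
python3 - <<'E'
from h import *
im,d,W,i=look('wrist','w17.png')
go(678,166.5,238,0)
p,R,s=tool(); T=(W-p)@R
q=T[(T[...,2]>-20)&(T[...,2]<-5)&(np.hypot(T[...,0],T[...,1])<11)]
A=np.c_[q[:,:2],np.ones(len(q))];print("plane",len(q),np.linalg.lstsq(A,q[:,2],rcond=None)[0],np.percentile(q[:,2],[5,50,95]))
q=T[(T[...,2]>-17)&(T[...,2]<-11.5)&(np.hypot(T[...,0],T[...,1])<18)]
print(rect(q),cv2.minEnclosingCircle(q[:,:2].astype(np.float32)))
m=(T[...,2]>0)&(T[...,2]<60)&(abs(T[...,0])<26)&(abs(T[...,1])<17);q=T[m];print("grip top pts",len(q),np.percentile(q[:,0],[1,99]) if len(q) else '',np.percentile(q[:,1],[1,99]) if len(q) else '')
sc,_,_,_=look("scene")
cv2.imwrite("pics/c17.png",np.hstack([cv2.resize(im[180:420,200:440],(400,400)),cv2.resize(sc[110:270,350:510],(400,400),interpolation=cv2.INTER_CUBIC)]))
E
```

```text
time: 47.65
ee_pos: [678.3, 165.2, 273.2]
tool_rot: [-0.001, 0.708, 0.707, -0.001]
force: [-0.2, 1.2, -0.9]
opening: 25.8
time: 48.65
ee_pos: [677.5, 166.0, 244.8]
tool_rot: [0.0, 0.708, 0.707, 0.0]
force: [0.3, -0.4, 0.7]
opening: 25.2
t 48.7 now [677.5 166.  244.7] phi -0.1 op 25.5 F [-0.3 -0.  -0.8]
shift in present tool axes (m) [0.0005 0.0005 0.0067]
yaw (rad) -0.0017
shift in axes after the yaw [0.0005 0.0005 0.0067]
plane 1883 [-2.79785551e-03 -3.42656323e-03 -1.26809712e+01] [-13.58045707 -12.69271966 -11.78971927]
(array([-0. ,  0.6]), array([28.4, 27.2]), -3.9) ((1.121164321899414, -0.016596907749772072), 17.252910614013672)
grip top pts 3236 [-1.48975977 21.03635452] [-12.24051473  14.79448627]
```

View pics/c17.png

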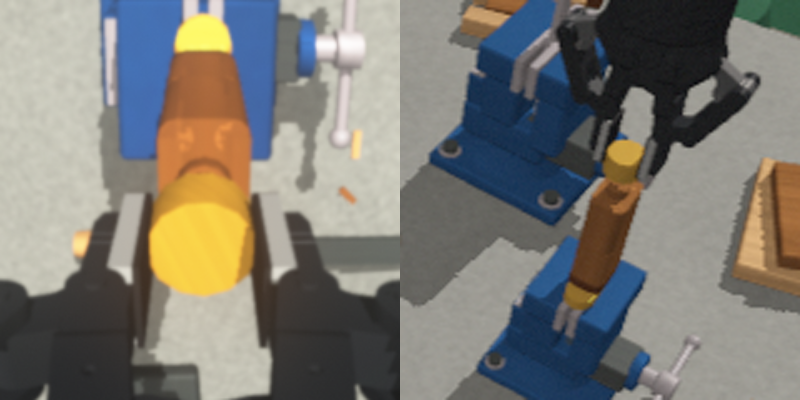

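The cap is level and centred in the hand; the stub is about (0.8,0.5) mm off in tool axes. I correct that and lower it.

```bash
python3 -m crank '[[[0.0008,0.0006,0],0],[[0,0,0.004],0],[[0,0,0.004],0],[[0,0,0.004],0],[[0,0,0.004],0],[[0,0,0.002],0],[[0,0,0],0],[[0,0,0],0]]'; python3 -c "
from h import *
go(678,166.6,223.3,0)"
```

```text
time: 49.75
ee_pos: [678.1, 166.8, 226.8]
tool_rot: [0.0, 0.708, 0.707, 0.0]
force: [0.6, -0.4, -1.3]
opening: 25.6
t 49.75 now [678.1 166.8 226.8] phi -0.09 op 25.6 F [ 0.6 -0.4 -1.3]
shift in present tool axes (m) [-0.0002 -0.0001  0.0035]
yaw (rad) -0.0016
shift in axes after the yaw [-0.0002 -0.0001  0.0035]
```

```bash
python3 -m crank '[[[0,0,0.001],0],[[0,0,0.001],0],[[0,0,0.0005],0],[[0,0,0.0005],0],[[0,0,0],0],[[0,0,0],0],[[0,0,0],0],[[0,0,0],0]]'; python3 -m crank '[[[0,0,0.0005],0],[[0,0,0.0003],0],[[0,0,0],0],[[0,0,0],0],[[0,0,0],0],[[0,0,0],0],[[0,0,0],0],[[0,0,0],0]]'
```

```text
time: 50.75
ee_pos: [678.1, 166.8, 223.6]
tool_rot: [0.0, 0.708, 0.707, 0.0]
force: [0.3, -0.2, -0.4]
opening: 25.6
time: 51.75
ee_pos: [678.2, 166.8, 223.5]
tool_rot: [0.0, 0.708, 0.707, 0.0]
force: [-0.8, -0.7, 5.1]
opening: 25.4
```

The cap is down at the seated height (5.1 N contact). I release it, rise and check.

```bash
python3 -m crank '[[[0,0,0],0],[[0,0,0],0],[[0,0,0],0],[[0,0,0],0],[[0,0,-0.005],0],[[0,0,-0.02],0],[[0,0,-0.03],0],[[0,0,-0.03],0]]' 0.7; python3 -m crank '[[[0,0,-0.02],0],[[0,0,0],0],[[0,0,0],0],[[0,0,0],0],[[0,0,0],0],[[0,0,0],0],[[0,0,0],0],[[0,0,0],0]]'
python3 - <<'E'
from h import *
im,d,W,i=look('wrist','w18.png')
go(678,166.6,330,0)
m=(abs(W[...,0]-678)<40)&(abs(W[...,1]-166)<40); z=W[...,2]
t=W[m&(z>231)&(z<242)];A=np.c_[t[:,:2]-[678,166],np.ones(len(t))]
print("cap",len(t),rect(t),np.median(t[:,2]),np.linalg.lstsq(A,t[:,2],rcond=None)[0])
t=W[m&(z>214)&(z<222)];print("grip top",len(t),rect(t),np.median(t[:,2]))
sc,_,Ws,_=look("scene");tp,_,Wt,_=look("top")
for c,Wc in(("scene",Ws),("top",Wt)):
    for l in("jar","file"):
        for r in cams.cut_out(l,c)[:1]:
            p=Wc[r["mask"]];p=p[~np.isnan(p[:,0])];zt=np.percentile(p[:,2],97);q=p[p[:,2]>zt-6];print(c,l,rect(q))
cv2.imwrite("pics/c18.png",np.hstack([cv2.resize(im[160:400,200:440],(400,400)),cv2.resize(sc[130:290,350:510],(400,400),interpolation=cv2.INTER_CUBIC)]))
E
```

```text
time: 52.75
ee_pos: [678.0, 166.8, 310.4]
tool_rot: [0.0, 0.708, 0.707, 0.001]
force: [0.7, -0.6, 0.5]
opening: 59.8
time: 53.75
ee_pos: [678.1, 166.8, 327.8]
tool_rot: [0.0, 0.708, 0.707, -0.0]
force: [-0.4, -0.4, -0.0]
opening: 60.1
t 53.8 now [678.1 166.8 327.8] phi -0.09 op 59.8 F [-0.5  0.2 -0.6]
shift in present tool axes (m) [-0.0002 -0.0001 -0.0022]
yaw (rad) -0.0016
shift in axes after the yaw [-0.0002 -0.0001 -0.0022]
cap 1294 (array([678.8, 167.1]), array([27.4, 27.1]), 46.8) 236.13490923390975 [ 5.16923509e-04 -2.94833340e-02  2.36073920e+02]
grip top 642 (array([678.9, 166.8]), array([40.8, 27.7]), -89.6) 218.1803568480425
scene jar (array([458.3, 180.4]), array([51. , 49.8]), -11.4)
scene file (array([709.8,   8.6]), array([249.6,  20.9]), -2.0)
top file (array([708.6,  10.2]), array([244.3,  20.9]), -2.0)
```

View pics/c18.png

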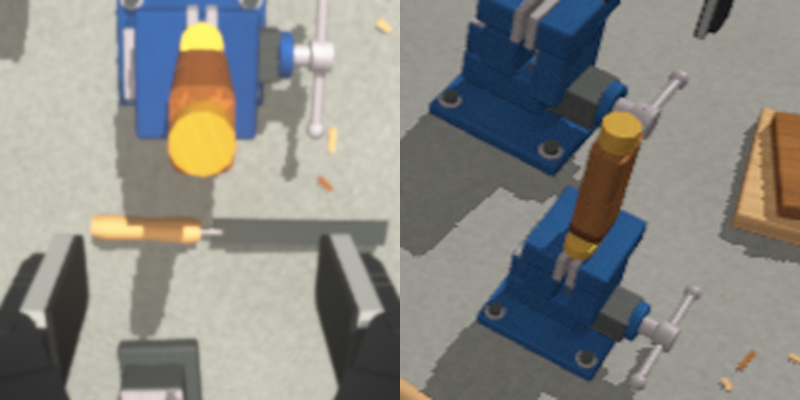

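The stack is flush: cap top at 236.1 mm (nominal 236) and grip top at 218.2 mm (nominal 218). It is centred to within about 0.7 mm, and the gripper is clear of it. The jar and file have not moved. I hand the job in.

```bash
python3 -c "
from bench import order,sensors
print(order.sign_off(), sensors.read_state()['time'])"
```

```text
the job is handed in; nothing more can be done
the job is handed in; nothing more can be done
```

The knife handle is assembled on the tang in the small (120 mm) vice, in the order asked: short guard, spacer, grip, butt cap. I handed the job in at about 54 s; the sign-off gave no verdict.

| Part | Top height measured | Nominal | Centre measured (tang at about (678.6, 166.7)) |
|---|---|---|---|
| guard | 130.1 mm | 130 mm | (679.0, 166.4) |
| spacer | 138.1 mm | 138 mm | (678.6, 166.0) |
| grip | 218.2 mm | 218 mm | (678.9, 166.8) |
| cap | 236.1 mm | 236 mm | (678.8, 167.1) |

- **Squareness:** the guard, spacer and grip were square to the tang within about 1° when I checked each one. The guard and spacer were not measured again after the grip and cap went on.
- **Release:** each part showed light contact (about 4 to 11 N) before I let it go. The gripper ended open, about 90 mm above the cap, with no force on it.
- **Jar and file:** both were within about 1 mm of where they started.

Some checks disagreed or failed:
- A plane fit to the cap's top read about 0.03 rad of slope, within the 0.08 rad limit. A similar fit on the grip's top read 0.016 rad, so part of this may be camera bias.
- The network missed the grip in one wrist picture, so I measured it by depth instead.
- The network also missed the jar in the last top picture, so the jar's final position comes from the scene camera alone.

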